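# Shut the chalk away dry for the monsoon

## Robot

A 6-joint arm with a two-finger parallel gripper is mounted at the origin on the work surface. World frame = base frame: x ahead of the robot, y to its left, z up, the work surface at z = 0. Lengths are in m, angles in rad, forces in N, time in s.
With the tool pointing down it reaches from about 0.375 to 0.975 m from the base axis. Payload 3.8 kg.
Tool frame: the origin (TCP) lies on the front face of the gripper's body, between the roots of the fingers; the fingertips stand 73 mm ahead of it and the grasp point (between the pads) lies 54 mm ahead of it; z points along the fingers, y is the line along which they close (so a half turn about z gives the same grasp; the last joint's range is limited). The gripper opens to 85 mm and grips with 20 to 120 N. Pads are 22 mm wide; open, the fingers measure 114 mm over their backs; the gripper's body (76 mm by 85 mm) begins 54 mm behind the grasp point. The pads swing forward as they close: fully open they stand 13 mm farther back than shut.
Start: joints at [-1.159, 0.264, 1.604, -0, 1.274, -0.037], TCP at [0.293, -0.608, 0.304] pointing down, gripper open.
Joint ranges: [-2.63, 2.63], [-0.94, 2.18], [0.31, 2.57], [-1.31, 4.45], [0, 2.66], [-2.55, 2.55]. Speed limits (rad/s): [2.57, 2.57, 3.14, 3.14, 3.14, 3.14].

## Interface

Orientations are given as [roll, pitch, yaw] about the fixed x, y, z axes, in that order (R = Rz(yaw) Ry(pitch) Rx(roll)).
In Python, from station import * gives the robot as it stands.
- The arm moves only by the tool move_arm, never from a script. Its argument "steps" is a list of rows, each a list of 7 numbers: the shift along the tool's x, y, z as a fraction of full scale, then the turn, a rotation vector about the tool's x, y, z as a fraction of full scale, then the gripper command: -1 is fully open, 1 is shut, values between are in proportion. A call has 1 to 5 rows; each row is the pose to reach, as a shift and turn from the pose commanded when the call began, along the tool's axes at that moment, turning the shorter way round; what a row does not reach only later rows make up. Full scale, the value 1, is 0.8 m for a shift and pi rad for a turn. A row lasts 1/8 s, in which the tool goes at most 62.5 mm and 10.7 degrees, less where a joint would pass 70% of its speed; a pose out of reach is approached as far as the arm can. A call with a number of a shift or a turn outside -1 to 1 is refused whole. A call with a gripper value outside its range is refused whole. The fingers move at their own pace and stop on an object; the grip force is fixed at half the most. Time passes only in rows, so rows that repeat a pose let the fingers close. It gives the time, the measured TCP pose, the force, the opening and the grip force at its end, in the units of the state.
- sense(): the state, without advancing time (a new reading comes with each control period).
- grab_frame(name): name is "scene" or "side" or "wrist"; returns a dict with "image" (480x640x3 uint8, red, green, blue), "K" (3x3 intrinsics, pixels), "world_from_camera" (4x4, takes a point from camera to world coordinates). Camera axes: x right, y up, looking along -z (the intrinsics and any distortion apply to the point x, -y, -z); pixel columns grow to the right and rows downward; lengths in m; the calibration is good to about 2 mm. A picture is of the moment at which its call begins. There is no depth.
- job_done(): hands the job in; it is judged then, once.
The state is a dict: "time": time; "joint_positions": joint angles; "joint_vel": joint speeds; "effort": joint torques, N m; "tool_pos": TCP position; "eef_rot": TCP orientation; "ft_force": force on the tool from outside, world axes, zero at the start; "wrist_torque": the same for the moment, N m; "opening": finger opening in m; "gripper_force": force on a finger pad.
Only numpy, scipy, OpenCV 4.12 (cv2) and the standard library are available. Lean on these libraries where they do the work, as an engineer would, in place of code of your own. Each camera call takes 0.05 s, during which the arm holds its last target. There are 200 camera calls.

## Task

Keep the tutor's chalk dry through the monsoon: put every chalk carton lying on the desk into the open storage box, then push its lid down against the rubber seal until the front hook catches and holds it. After that snap the four side clips down one by one, following the first with the one at the diagonally opposite corner so that the seal is squeezed evenly, and then the other two; leave the other things on the desk as they are.

Things in the scene. Friction and masses are not known exactly. Their poses are not given: they have to be found in the camera images.
- dry_box: airtight storage box, white plastic with a grey hinged lid, 160 (x) by 220 (y) by 79 high with the lid shut; walls and floor 4 thick, rim 70 above the desk, open space 152 by 212; the rim's end lips make it 242 long. It stands firmly and does not slide. Origin: centre of its underside; x points from the latch side (front, towards the robot) to the hinge side (back), y to the left end, z up.
- lid (a joint): lid angle in rad: 0 = hard down on the rim, about 1.5 = upright. A stiff hinge keeps it where it is left. Plate 162 by 234, 9 thick. Near the end a rubber seal, 7 mm proud of the front rim, and the hook's sloped nose resist. Caught by the hook and let go, it rests at about 0.015; not caught, it comes up to 0.035 or more.
- lid_hinge (a point): middle of the lid's hinge line, at box frame x 83, y 0, z 75 mm; the line runs along the box's y. The lid's outer (upper) face lies 4 mm outside this line.
- lid_front (a point): middle of the lid's front edge on its outer face, 166 mm from the hinge line; moves with the lid. A tongue 26 wide sticks out 8.5 mm there for the hook. Pressing down on the outer face 35 mm behind this point latches it with about 10 to 15 N; do not press on the hook.
- hook (a joint): angle in rad of the steel spring hook, 30 wide, in the middle of the box's front wall and standing 24 mm out from it, pivoted 40 mm above the desk: 0 = upright at rest, whether or not it has caught; grows to about 0.2 as the lid's tongue pushes it outwards, then springs back over the tongue.
- hook_top (a point): top of the hook's nose, 88 mm above the desk.
- clip_fl (a joint): front left corner clip, a grey plastic J-shaped plate 34 wide, 32 long, hinged on the lid's end edge. Angle: 0 = down along the box's end wall; about 1.2 = out like a wing. It stays where it is left; the last 0.45 rad needs about 3 N at its free edge, and past 0.2 rad it snaps home under the rim. Hinge line along box x, middle at box frame (-45, 118, 74) mm with the lid shut.
- clip_fl_tip (a point): middle of the free edge of the front left clip, 29 mm from its hinge line; moves with the clip. When down, the clip's outer face is 10 mm outside and its lower edge 28 mm below its hinge line. Push it down and in along its arc: pushed only sideways it can jam. Front is the latch side, left is box +y.
- clip_fr (a joint): front right corner clip, a grey plastic J-shaped plate 34 wide, 32 long, hinged on the lid's end edge. Angle: 0 = down along the box's end wall; about 1.2 = out like a wing. It stays where it is left; the last 0.45 rad needs about 3 N at its free edge, and past 0.2 rad it snaps home under the rim. Hinge line along box x, middle at box frame (-45, -118, 74) mm with the lid shut.
- clip_fr_tip (a point): middle of the free edge of the front right clip, 29 mm from its hinge line; moves with the clip. When down, the clip's outer face is 10 mm outside and its lower edge 28 mm below its hinge line. Push it down and in along its arc: pushed only sideways it can jam. Front is the latch side, left is box +y.
- clip_bl (a joint): back left corner clip, a grey plastic J-shaped plate 34 wide, 32 long, hinged on the lid's end edge. Angle: 0 = down along the box's end wall; about 1.2 = out like a wing. It stays where it is left; the last 0.45 rad needs about 3 N at its free edge, and past 0.2 rad it snaps home under the rim. Hinge line along box x, middle at box frame (45, 118, 74) mm with the lid shut.
- clip_bl_tip (a point): middle of the free edge of the back left clip, 29 mm from its hinge line; moves with the clip. When down, the clip's outer face is 10 mm outside and its lower edge 28 mm below its hinge line. Push it down and in along its arc: pushed only sideways it can jam. Front is the latch side, left is box +y.
- clip_br (a joint): back right corner clip, a grey plastic J-shaped plate 34 wide, 32 long, hinged on the lid's end edge. Angle: 0 = down along the box's end wall; about 1.2 = out like a wing. It stays where it is left; the last 0.45 rad needs about 3 N at its free edge, and past 0.2 rad it snaps home under the rim. Hinge line along box x, middle at box frame (45, -118, 74) mm with the lid shut.
- clip_br_tip (a point): middle of the free edge of the back right clip, 29 mm from its hinge line; moves with the clip. When down, the clip's outer face is 10 mm outside and its lower edge 28 mm below its hinge line. Push it down and in along its arc: pushed only sideways it can jam. Front is the latch side, left is box +y.
- carton0: chalk carton, a plain card sleeve 70 (x) by 40 (y) by 22 high showing the ends of chalk sticks at both ends, about 70 g, lying flat. Origin: centre of its underside; x along its length. Three or all four of them are present.
- carton1: chalk carton, a plain card sleeve 70 (x) by 40 (y) by 22 high showing the ends of chalk sticks at both ends, about 70 g, lying flat. Origin: centre of its underside; x along its length. Three or all four of them are present.
- carton2: chalk carton, a plain card sleeve 70 (x) by 40 (y) by 22 high showing the ends of chalk sticks at both ends, about 70 g, lying flat. Origin: centre of its underside; x along its length. Three or all four of them are present.
- carton3: chalk carton, a plain card sleeve 70 (x) by 40 (y) by 22 high showing the ends of chalk sticks at both ends, about 70 g, lying flat. Origin: centre of its underside; x along its length. Three or all four of them are present.
- sharpener: yellow plastic sharpener with shavings bin, 34 by 62 by 41 high; origin: centre of its underside. Not part of the job.
- eraser: white eraser in a paper sleeve, 56 by 25 by 13 high; origin: centre of its underside. Not part of the job.
- bowl: white ceramic bowl of crayons, 124 across, 50 high; origin: centre of its underside. Not part of the job.
- glass_jar: small glass jar with steel cap, 56 across, 75 high; origin: centre of its underside. Not part of the job.
- pencil_box: red plastic pencil box, 75 by 200 by 30 high; origin: centre of its underside. Not part of the job.
- tumbler: steel tumbler, 68 across, 100 high; origin: centre of its underside. Not part of the job.
There are look-alikes about, which are no part of the job. Leave any green or red look-alike of the carton0 alone. Leave any blue or turquoise look-alike of the carton1 alone.

How it is judged:
On the way, in this order (a step that is already met when the one before it is completed fails the run):
1. all the chalk cartons on the desk are in the box, with its lid still open (x of carton0 in the frame of dry_box between -0.075 and 0.075 m and y of carton0 in the frame of dry_box between -0.105 and 0.105 m and z of carton0 in the frame of dry_box between -0.005 and 0.062 m and x of carton1 in the frame of dry_box between -0.075 and 0.075 m and y of carton1 in the frame of dry_box between -0.105 and 0.105 m and z of carton1 in the frame of dry_box between -0.005 and 0.062 m and x of carton2 in the frame of dry_box between -0.075 and 0.075 m and y of carton2 in the frame of dry_box between -0.105 and 0.105 m and z of carton2 in the frame of dry_box between -0.005 and 0.062 m and x of carton3 in the frame of dry_box between -0.075 and 0.075 m and y of carton3 in the frame of dry_box between -0.105 and 0.105 m and z of carton3 in the frame of dry_box between -0.005 and 0.062 m and value of joint lid above 0.9 rad), for 0.3 s.
2. the lid is pushed down and caught by the hook, all four clips still out (value of joint lid below 0.028 rad and value of joint hook below 0.04 rad and value of joint each of clip_fl, clip_fr, clip_bl, clip_br above 0.6 rad), for 0.3 s.
3. two clips at diagonally opposite corners are snapped down while the other two are still out (((value of joint lid below 0.028 rad and value of joint hook below 0.04 rad and value of joint each of clip_fl, clip_br below 0.12 rad and value of joint each of clip_fr, clip_bl above 0.6 rad) or (value of joint lid below 0.028 rad and value of joint hook below 0.04 rad and value of joint each of clip_fr, clip_bl below 0.12 rad and value of joint each of clip_fl, clip_br above 0.6 rad))), for 0.2 s.
4. all four clips are snapped down on the latched lid (value of joint lid below 0.028 rad and value of joint hook below 0.04 rad and value of joint each of clip_fl, clip_fr, clip_bl, clip_br below 0.12 rad), for 0.3 s.
At the end, for the whole second after the job is handed in: every chalk carton is inside the box; the lid is caught under the hook (lid angle below 0.028 rad, hook back within 0.04 rad of rest); all four clips are down (each below 0.12 rad) (all of step 4 and x of carton0 in the frame of dry_box between -0.075 and 0.075 m and y of carton0 in the frame of dry_box between -0.105 and 0.105 m and z of carton0 in the frame of dry_box between -0.005 and 0.062 m and x of carton1 in the frame of dry_box between -0.075 and 0.075 m and y of carton1 in the frame of dry_box between -0.105 and 0.105 m and z of carton1 in the frame of dry_box between -0.005 and 0.062 m and x of carton2 in the frame of dry_box between -0.075 and 0.075 m and y of carton2 in the frame of dry_box between -0.105 and 0.105 m and z of carton2 in the frame of dry_box between -0.005 and 0.062 m and x of carton3 in the frame of dry_box between -0.075 and 0.075 m and y of carton3 in the frame of dry_box between -0.105 and 0.105 m and z of carton3 in the frame of dry_box between -0.005 and 0.062 m); the robot touches nothing.
It fails at once if another thing on the desk is moved more than 6 cm or knocked over (distance of any of sharpener, eraser, bowl, glass_jar, pencil_box, tumbler from where it was at the start of the episode above 0.06 m or angle between any of sharpener, eraser, bowl, glass_jar, pencil_box, tumbler's own z axis and vertical above 0.6 rad).
Of carton0, carton1, carton2, carton3 only 3 to 4 are there at a start; the rules pass over those that are not, and their reading is None.
At some moment in a run one of carton0, carton1, carton2, carton3 may be knocked a few centimetres aside while the robot is not near it.
Once in a run the grip may slacken for a moment while it holds something.
It also fails if it takes over 208 s, if anything falls off the work surface, if the arm or the gripper's body presses on something with over 40 N, if the wrist force passes 120 N, or if a joint passes its speed limit or range.

## Working session

There is one attempt and no reset: what is moved stays moved. The work goes in short steps, Python scripts to look and compute and a tool call to move; the robot and the scene stay as the last step left them, time stands still between calls to the robot, and variables do not carry over. Pictures are saved under pics/ and viewed, at most 14 in all, crops included, and the job is handed in when it is done.

Besides the shell and the picture viewer there is one more tool, called after "Call:" as name(argument=value, ...), one argument or row to a line, values as JSON. move_arm: Moves the arm, as the interface text tells. Its arguments: {"type":"object","properties":{"steps":{"type":"array"}},"required":["steps"]}

```bash
mkdir -p pics; ls; python3 - <<'E'
from station import *
import cv2,numpy as np
s=sense();print({k:np.round(v,4).tolist() for k,v in s.items()})
np.set_printoptions(suppress=True,precision=4)
for n in("scene","side"):
    f=grab_frame(n);cv2.imwrite(f"pics/{n}0.png",f["image"][:,:,::-1]);print({k:v for k,v in f.items() if k!="image"})
E
```

```text
pics
{'time': 0.0, 'joint_positions': [-1.1589, 0.2648, 1.6054, 0.0, 1.2737, -0.0369], 'joint_vel': [0.0003, 0.0001, 0.0004, 0.0008, 0.0007, -0.0005], 'effort': [-0.001, -51.5111, -36.7317, -0.0004, 0.013, -0.0], 'tool_pos': [0.2926, -0.6076, 0.3026], 'eef_rot': [-3.1394, -0.0001, 0.4487], 'ft_force': [-0.5346, 0.3456, 0.4521], 'wrist_torque': [0.0222, 0.0331, 0.023], 'gripper_force': 0.0, 'opening': 0.0854}
{'K': array([[539.914 ,   0.    , 329.2646],
       [  0.    , 539.914 , 240.5445],
       [  0.    ,   0.    ,   1.    ]]), 'world_from_camera': array([[ 0.8843, -0.4039,  0.2343,  0.9002],
       [ 0.4667,  0.7479, -0.4721, -0.6456],
       [ 0.0155,  0.5268,  0.8499,  1.3007],
       [ 0.    ,  0.    ,  0.    ,  1.    ]])}
{'K': array([[502.7754,   0.    , 311.8938],
       [  0.    , 502.7754, 242.047 ],
       [  0.    ,   0.    ,   1.    ]]), 'world_from_camera': array([[ 0.9912,  0.0855, -0.1011,  0.3909],
       [-0.1314,  0.7291, -0.6717, -0.9263],
       [ 0.0163,  0.6791,  0.7339,  1.097 ],
       [ 0.    ,  0.    ,  0.    ,  1.    ]])}
```

View pics/scene0.png

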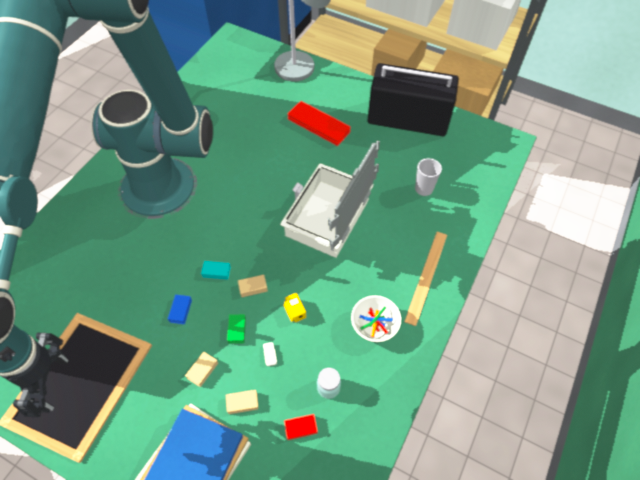

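View pics/side0.png

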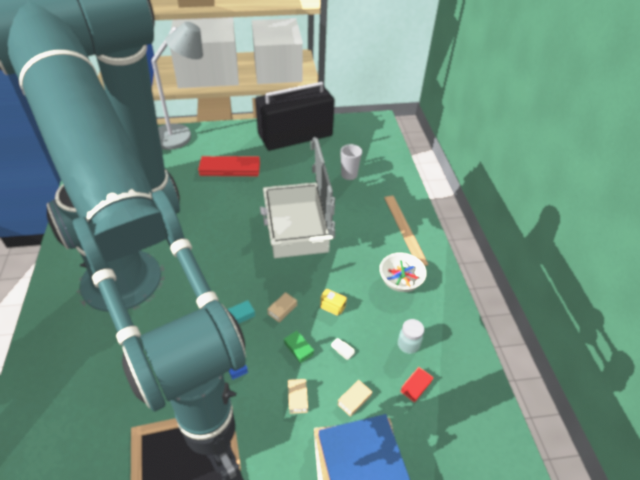

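Plain card candidates: scene (252,286), (201,369) and (241,402). The turquoise, blue, green and red blocks are look-alikes. I'll confirm this in enlarged crops.

```bash
cat > h.py <<'E'
import numpy as np,cv2
np.set_printoptions(suppress=True,precision=4)
def ray(f,u,v):
    K=f["K"];T=f["world_from_camera"]
    d=T[:3,:3]@np.array([(u-K[0,2])/K[0,0],-(v-K[1,2])/K[1,1],-1]);return T[:3,3],d
def unproj(f,u,v,z):
    o,d=ray(f,u,v);return o+d*(z-o[2])/d[2]
def proj(f,P):
    T=f["world_from_camera"];K=f["K"];p=(np.atleast_2d(P)-T[:3,3])@T[:3,:3]
    return np.c_[K[0,2]+K[0,0]*p[:,0]/-p[:,2],K[1,2]+K[1,1]*p[:,1]/p[:,2]]
E
python3 - <<'E'
from station import *
from h import *
f=grab_frame("scene");im=f["image"][:,:,::-1]
c=cv2.resize(im[250:450,150:350],(600,600),interpolation=cv2.INTER_CUBIC);cv2.imwrite("pics/c1.png",c)
c=cv2.resize(im[130:270,260:400],(600,600),interpolation=cv2.INTER_CUBIC);cv2.imwrite("pics/c2.png",c)
for p in[(252,286),(201,369),(241,402),(215,270),(180,309),(236,329),(270,354),(295,307)]:print(p,unproj(f,*p,.022))
E
```

```text
(252, 286) [ 0.434  -0.1573  0.022 ]
(201, 369) [ 0.4453 -0.4062  0.022 ]
(241, 402) [ 0.5735 -0.4277  0.022 ]
(215, 270) [ 0.3211 -0.1635  0.022 ]
(180, 309) [ 0.3066 -0.301   0.022 ]
(236, 329) [ 0.4632 -0.2793  0.022 ]
(270, 354) [ 0.5727 -0.2952  0.022 ]
(295, 307) [ 0.5641 -0.1563  0.022 ]
```

View pics/c1.png

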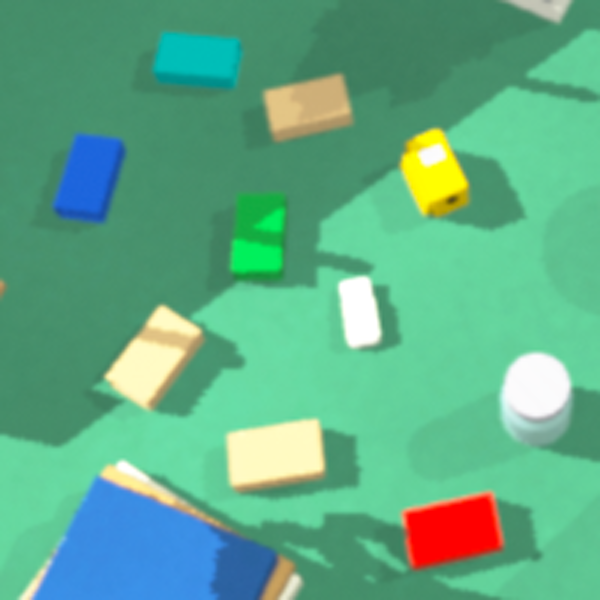

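View pics/c2.png

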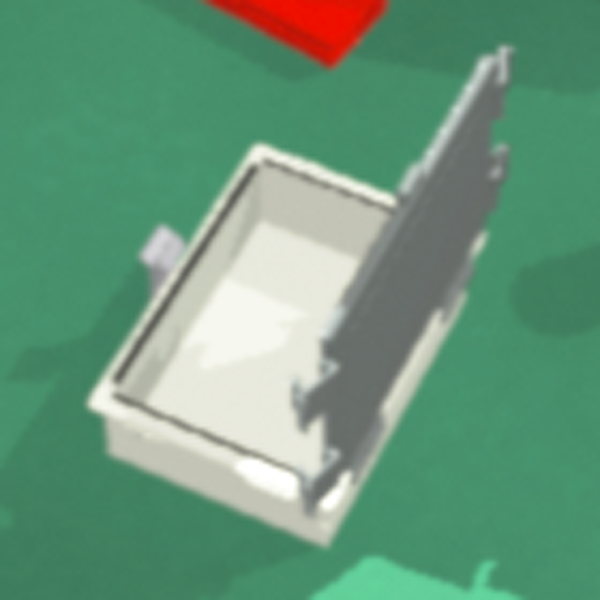

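```bash
cat >> h.py <<'E'
from scipy.optimize import minimize,least_squares
def mask(f):
    h=cv2.cvtColor(f["image"],cv2.COLOR_RGB2HSV)
    return ((h[...,0]>8)&(h[...,0]<26)&(h[...,1]>50)&(h[...,2]>90)).astype(np.uint8)
def corners(p,L=.07,W=.04,H=.022):
    c,s=np.cos(p[2]),np.sin(p[2])
    q=np.array([[a*L/2,b*W/2,z] for a in(-1,1) for b in(-1,1) for z in(0,H)])
    return np.c_[p[0]+c*q[:,0]-s*q[:,1],p[1]+s*q[:,0]+c*q[:,1],q[:,2]]
def fit(fs,x,y,S=4):
    data=[]
    for f in fs:
        u,v=proj(f,[x,y,.011])[0];u0,v0=int(u-40),int(v-40);m=np.zeros((80,80),np.uint8)
        src=mask(f)[max(v0,0):v0+80,max(u0,0):u0+80];m[max(-v0,0):max(-v0,0)+src.shape[0],max(-u0,0):max(-u0,0)+src.shape[1]]=src
        n,l,st,_=cv2.connectedComponentsWithStats(m);cy,cx=40,40
        k=l[cy,cx] or 1+np.argmax(st[1:,4]);data.append((f,u0,v0,cv2.resize((l==k).astype(np.float32),None,fx=S,fy=S,interpolation=cv2.INTER_LINEAR)))
    def cost(p):
        e=0
        for f,u0,v0,m in data:
            q=(proj(f,corners(p))-[u0,v0]+.5)*S-.5;r=np.zeros_like(m)
            cv2.fillConvexPoly(r,cv2.convexHull((q*16).astype(np.int32)),1.,cv2.LINE_AA if False else 8,4);e+=np.abs(r-m).sum()/max(m.sum(),1)
        return e
    best=min((minimize(cost,[x,y,t],method="Nelder-Mead",options=dict(initial_simplex=[[x,y,t],[x+.01,y,t],[x,y+.01,t],[x,y,t+.4]],xatol=1e-4)) for t in(0,.6,1.2,1.8,2.4)),key=lambda r:r.fun)
    return best.x,best.fun
E
python3 - <<'E'
from station import *
from h import *
f=grab_frame("scene");g=grab_frame("side")
for x,y in[(.434,-.157),(.445,-.406),(.5735,-.4277)]:
    print(fit([f],x,y),fit([f,g],x,y))
P=np.array([[-80,121,70],[-80,-121,70],[80,-110,0],[-80,-110,0]])*.001
q=np.array([[258,146],[93,405],[328,547],[108,455]])/(600/140)+[260,130]
def w(p,P):
    c,s=np.cos(p[2]),np.sin(p[2]);return np.c_[p[0]+c*P[:,0]-s*P[:,1],p[1]+s*P[:,0]+c*P[:,1],P[:,2]]
r=least_squares(lambda p:(proj(f,w(p,P))-q).ravel(),[.5,.1,0]);print(r.x,r.fun)
im=g["image"][:,:,::-1].copy();i2=f["image"][:,:,::-1].copy()
Q=np.array([[a,b,z] for z,A,B in((0,80,110),(70,80,121),(70,76,106)) for a,b in((-A,-B),(-A,B),(A,B),(A,-B))])*.001
for img,F in((im,g),(i2,f)):
    k=4.; pass
def draw(F,img,box):
    u0,v0,w0=box;k=400/w0;c=cv2.resize(img[v0:v0+w0,u0:u0+w0],(400,400),interpolation=cv2.INTER_CUBIC)
    for j in range(3):
        pts=((proj(F,w(r.x,Q[4*j:4*j+4]))-[u0,v0]+.5)*k*16).astype(np.int32);cv2.polylines(c,[pts],True,(0,0,255),1,8,4)
    return c
cv2.imwrite("pics/c3.png",np.hstack([draw(f,i2,(260,130,140)),draw(g,im,(230,130,140))]))
E
```

```text
(array([ 0.4301, -0.1511,  0.7619]), np.float64(0.10431421548128128)) (array([ 0.4314, -0.1515,  3.8961]), np.float64(0.3403192162513733))
(array([ 0.4422, -0.4022,  1.461 ]), np.float64(2.168623208999634)) (array([ 0.4441, -0.4021,  1.5187]), np.float64(4.010409355163574))
(array([ 0.45  , -0.3495,  1.3108]), np.float64(0.6967961192131042)) (array([ 0.5884, -0.4279,  1.1769]), np.float64(11.919198036193848))
[0.4992 0.1439 0.0441] [ 0.3058 -0.4839  0.1701  0.9124 -0.4039 -0.3686 -0.0602 -0.1127]
```

View pics/c3.png

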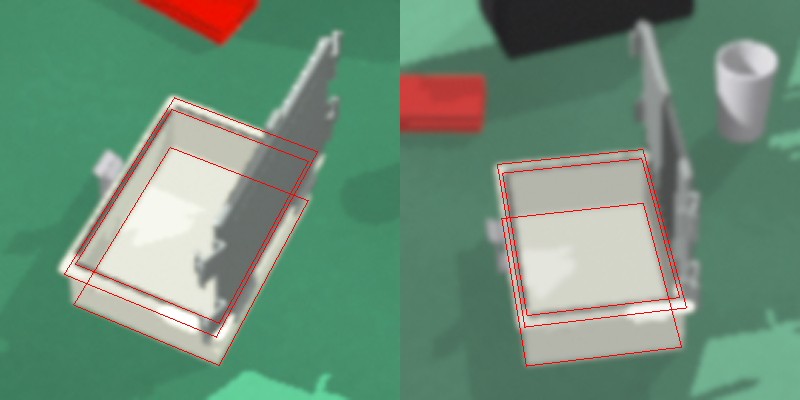

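The overlay fits the box, giving pose (0.499, 0.144) with yaw 0.044. The mask misses the brightly lit cartons, so I'll widen the hue range.

```bash
sed -i 's/<26)&(h\[...,1\]>50)/<34)\&(h[...,1]>40)/' h.py
python3 - <<'E'
from station import *
from h import *
f=grab_frame("scene");g=grab_frame("side")
h=cv2.cvtColor(f["image"],cv2.COLOR_RGB2HSV);print(h[402,241],h[369,201],h[286,252])
for x,y in[(.434,-.157),(.445,-.406),(.5735,-.4277)]:
    print(fit([f],x,y),fit([g],x,y),fit([f,g],x,y))
E
```

```text
[ 28  61 255] [ 28  58 255] [ 19 106 207]
(array([ 0.4296, -0.1514,  3.9009]), np.float64(0.06931452453136444)) (array([ 0.4322, -0.1516,  0.7544]), np.float64(0.1329497992992401)) (array([ 0.4308, -0.1516,  0.7509]), np.float64(0.23190422356128693))
(array([ 0.4416, -0.4028,  1.51  ]), np.float64(0.05730827525258064)) (array([ 0.4446, -0.3969,  1.5292]), np.float64(0.17663663625717163)) (array([ 0.4428, -0.4024,  1.509 ]), np.float64(0.2844421863555908))
(array([ 0.5714, -0.424 ,  0.6576]), np.float64(0.058354854583740234)) (array([ 0.5751, -0.4232,  0.6684]), np.float64(0.16768193244934082)) (array([ 0.5727, -0.4241,  0.6653]), np.float64(0.2658892273902893))
```

```bash
cat > plan.py <<'E'
# plan(waypoints): each (x,y,z,yaw,grip[,rows]); prints rounded move rows for tool pointing down
import numpy as np
from station import sense
BOX=(.4992,.1439,.0441)
def b2w(x,y):
    c,s=np.cos(BOX[2]),np.sin(BOX[2]);return BOX[0]+c*x-s*y,BOX[1]+s*x+c*y
def plan(ws):
    s=sense();p=np.array(s["tool_pos"]);yaw=s["eef_rot"][2]
    print("at",np.round(p,4),np.round(s["eef_rot"],4),"open",round(s["opening"],4),"t",round(s["time"],2))
    for w in ws:
        t=np.array(w[:3]);dy=(w[3]-yaw+np.pi)%(2*np.pi)-np.pi
        n=max(int(np.ceil(np.linalg.norm(t-p)/.058-1e-6)),int(np.ceil(abs(dy)/.175)),1)+1
        if len(w)>5:n=w[5]
        k=int(np.ceil(n/5))
        for i in range(k):
            f=1/(k-i);d=(t-p)*f;a=((w[3]-yaw+np.pi)%(2*np.pi)-np.pi)*f
            l=np.array([np.cos(yaw)*d[0]+np.sin(yaw)*d[1],np.sin(yaw)*d[0]-np.cos(yaw)*d[1],-d[2]])
            l=np.round(l/.8,3);r=round(-a/np.pi,3)
            print(f"{int(np.ceil(n/k))} x",[*(l.tolist()),0,0,float(r),w[4]])
            l*=.8;p=p+[np.cos(yaw)*l[0]+np.sin(yaw)*l[1],np.sin(yaw)*l[0]-np.cos(yaw)*l[1],-l[2]];yaw-=r*np.pi
E
python3 - <<'E'
from plan import *
plan([(.4425,-.4025,.15,1.51,-1),(.4425,-.4025,.073,1.51,-1,3),(.4425,-.4025,.073,1.51,1,5),(.4425,-.4025,.2,1.51,1,4)])
E
```

```text
at [ 0.2928 -0.608   0.3035] [-3.1411 -0.      0.4487] open 0.0852 t 0.35
4 x [0.14, -0.075, 0.096, 0, 0, -0.169, -1]
4 x [0.159, 0.006, 0.096, 0, 0, -0.169, -1]
3 x [-0.0, -0.0, 0.096, 0, 0, 0.0, -1]
5 x [-0.0, -0.0, 0.0, 0, 0, 0.0, 1]
4 x [-0.0, -0.0, -0.159, 0, 0, 0.0, 1]
```

Call:
move_arm(
  steps=[
    [0.14, -0.075, 0.096, 0, 0, -0.169, -1],
    [0.14, -0.075, 0.096, 0, 0, -0.169, -1],
    [0.14, -0.075, 0.096, 0, 0, -0.169, -1],
    [0.14, -0.075, 0.096, 0, 0, -0.169, -1],
  ],
)

```text
time: 0.85
tool_pos: [0.3681, -0.5036, 0.2256]
eef_rot: [-3.139, -0.001, 0.981]
ft_force: [-0.1, -0.5, 0.1]
opening: 0.0858
gripper_force: 0.0
```

Call:
move_arm(
  steps=[
    [0.159, 0.006, 0.096, 0, 0, -0.169, -1],
    [0.159, 0.006, 0.096, 0, 0, -0.169, -1],
    [0.159, 0.006, 0.096, 0, 0, -0.169, -1],
    [0.159, 0.006, 0.096, 0, 0, -0.169, -1],
  ],
)

```text
time: 1.35
tool_pos: [0.4428, -0.4024, 0.15]
eef_rot: [-3.141, -0.0, 1.509]
ft_force: [-1.4, 0.1, -0.4]
opening: 0.0855
gripper_force: 0.0
```

```bash
python3 - <<'E'
from station import *
from h import *
from plan import *
f=grab_frame("scene");g=grab_frame("side");w=grab_frame("wrist")
print(fit([w],.4425,-.4025))
cv2.imwrite("pics/d1.png",np.hstack([cv2.resize(x["image"][:,:,::-1],(400,300),interpolation=cv2.INTER_AREA) for x in(f,g)]+[])); cv2.imwrite("pics/w1.png",w["image"][:,:,::-1])
cv2.imwrite("pics/d2.png",np.vstack([cv2.imread("pics/d1.png"),np.hstack([cv2.resize(w["image"][:,:,::-1],(400,300)),np.zeros((300,400,3),np.uint8)])]))
plan([(.4425,-.4025,.15,1.51,-1),(.4425,-.4025,.073,1.51,-1,3),(.4425,-.4025,.073,1.51,1,5),(.4425,-.4025,.2,1.51,1,4)])
E
```

```text
(array([ 0.4449, -0.3962,  1.534 ]), np.float64(0.013072752393782139))
at [ 0.4428 -0.4047  0.152 ] [3.1396 0.0025 1.5064] open 0.0857 t 1.5
2 x [0.003, -0.001, 0.002, 0, 0, -0.001, -1]
3 x [-0.0, 0.0, 0.097, 0, 0, -0.0, -1]
5 x [-0.0, 0.0, -0.0, 0, 0, -0.0, 1]
4 x [-0.0, 0.0, -0.159, 0, 0, -0.0, 1]
```

View pics/d2.png

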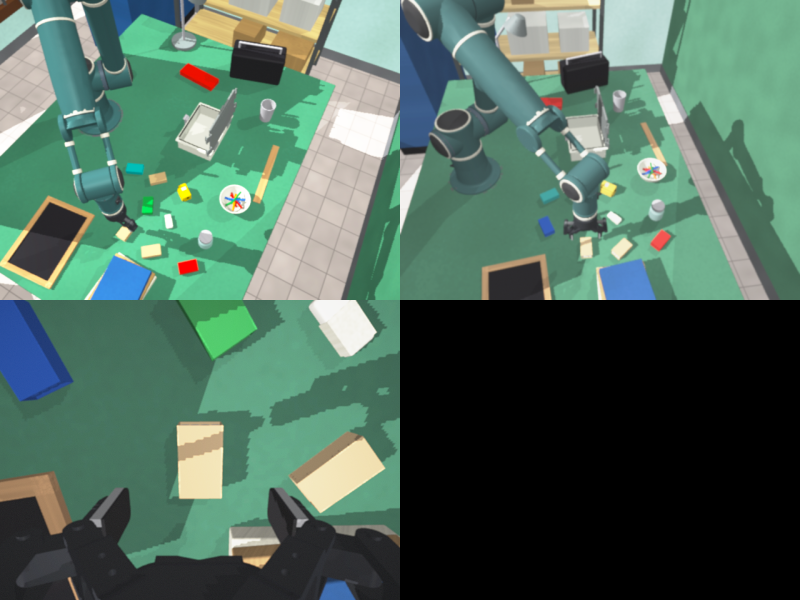

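The scene view and the area the arm had hidden show only three tan cartons, so three are present. The wrist fit puts B at (0.445, -0.397).

Call:
move_arm(
  steps=[
    [0.007, 0.002, 0.098, 0, 0, -0.006, -1],
    [0.007, 0.002, 0.098, 0, 0, -0.006, -1],
    [0.007, 0.002, 0.098, 0, 0, -0.006, -1],
    [0.007, 0.002, 0.098, 0, 0, -0.006, 1],
    [0.007, 0.002, 0.098, 0, 0, -0.006, 1],
  ],
)

```text
time: 2.12
tool_pos: [0.4456, -0.3984, 0.0741]
eef_rot: [3.139, 0.003, 1.529]
ft_force: [0.4, 0.6, 0.2]
opening: 0.0519
gripper_force: 0.0
```

Call:
move_arm(
  steps=[
    [0, 0, 0, 0, 0, 0, 1],
    [0, 0, 0, 0, 0, 0, 1],
    [0, 0, -0.2, 0, 0, 0, 1],
    [0, 0, -0.2, 0, 0, 0, 1],
    [0, 0, -0.2, 0, 0, 0, 1],
  ],
)

```text
time: 2.75
tool_pos: [0.4456, -0.3979, 0.2363]
eef_rot: [3.137, 0.004, 1.53]
ft_force: [0.1, -0.3, -0.2]
opening: 0.0387
gripper_force: 61.8
```

```bash
python3 - <<'E'
from plan import *
x,y=b2w(-.025,-.062);Y=BOX[2]
print(x,y)
plan([(x,y,.23,Y,1),(x,y,.088,Y,1,4),(x,y,.088,Y,-.1,4),(x,y,.2,Y,-.1,3)])
E
```

```text
0.4769576200216326 0.08085813666381743
at [ 0.4456 -0.3979  0.2363] [3.1375 0.0037 1.5296] open 0.0387 t 2.75
5 x [0.3, 0.007, 0.004, 0, 0, 0.236, 1]
5 x [0.226, -0.197, 0.004, 0, 0, 0.237, 1]
4 x [0.0, 0.0, 0.177, 0, 0, -0.0, 1]
4 x [0.0, 0.0, 0.0, 0, 0, -0.0, -0.1]
3 x [0.0, 0.0, -0.14, 0, 0, -0.0, -0.1]
```

Call:
move_arm(
  steps=[
    [0.3, 0.007, 0.004, 0, 0, 0.236, 1],
    [0.3, 0.007, 0.004, 0, 0, 0.236, 1],
    [0.3, 0.007, 0.004, 0, 0, 0.236, 1],
    [0.3, 0.007, 0.004, 0, 0, 0.236, 1],
    [0.3, 0.007, 0.004, 0, 0, 0.236, 1],
  ],
)

```text
time: 3.38
tool_pos: [0.4595, -0.1543, 0.2285]
eef_rot: [-3.141, -0.0, 0.791]
ft_force: [0.4, -0.7, -0.2]
opening: 0.039
gripper_force: 61.8
```

Call:
move_arm(
  steps=[
    [0.226, -0.197, 0.004, 0, 0, 0.237, 1],
    [0.226, -0.197, 0.004, 0, 0, 0.237, 1],
    [0.226, -0.197, 0.004, 0, 0, 0.237, 1],
    [0.226, -0.197, 0.004, 0, 0, 0.237, 1],
    [0.226, -0.197, 0.004, 0, 0, 0.237, 1],
  ],
)

```text
time: 4.0
tool_pos: [0.4762, 0.0834, 0.2257]
eef_rot: [-3.142, -0.001, 0.043]
ft_force: [0.8, 0.3, -1.6]
opening: 0.0388
gripper_force: 61.7
```

```bash
python3 - <<'E'
from plan import *
from station import *
import cv2
w=grab_frame("wrist");cv2.imwrite("pics/w2.png",w["image"][:,:,::-1])
x,y=b2w(-.025,-.062);Y=BOX[2]
plan([(x,y,.23,Y,1),(x,y,.088,Y,1,4)])
E
```

```text
at [0.4762 0.0849 0.2257] [-3.1398e+00 -9.0000e-04  4.0100e-02] open 0.0386 t 4.05
2 x [0.001, 0.005, -0.005, 0, 0, -0.001, 1]
4 x [-0.0, 0.0, 0.177, 0, 0, -0.0, 1]
```

View pics/w2.png

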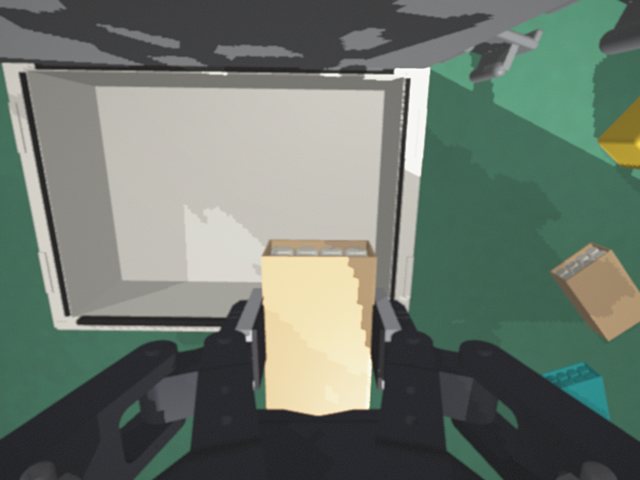

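The wrist view shows B held square over the right half of the box, with the rim clear. I'll lower it now.

Call:
move_arm(
  steps=[
    [0.001, 0.004, 0.172, 0, 0, 0, 1],
    [0.001, 0.004, 0.172, 0, 0, 0, 1],
    [0.001, 0.004, 0.172, 0, 0, 0, 1],
    [0.001, 0.004, 0.172, 0, 0, 0, -0.1],
    [0.001, 0.004, 0.172, 0, 0, 0, -0.1],
  ],
)

```text
time: 4.68
tool_pos: [0.4841, 0.0832, 0.0961]
eef_rot: [-3.133, -0.015, 0.042]
ft_force: [-9.2, 29.4, 38.6]
opening: 0.0468
gripper_force: 24.3
```

Call:
move_arm(
  steps=[
    [0, 0, 0, 0, 0, 0, -0.1],
    [0, 0, -0.172, 0, 0, 0, -0.1],
    [0, 0, -0.172, 0, 0, 0, -0.1],
    [0, 0, -0.172, 0, 0, 0, -0.1],
    [0, 0, -0.172, 0, 0, 0, -0.1],
  ],
)

```text
time: 5.3
tool_pos: [0.4777, 0.0779, 0.2268]
eef_rot: [3.141, -0.003, 0.044]
ft_force: [-0.4, 0.1, -0.4]
opening: 0.047
gripper_force: 0.0
```

```bash
python3 - <<'E'
from plan import *
plan([(.4305,-.1515,.16,.755,-1),(.4305,-.1515,.073,.755,-1,3)])
E
```

```text
at [0.4777 0.0779 0.2268] [ 3.1414e+00 -3.1000e-03  4.3700e-02] open 0.047 t 5.3
3 x [-0.036, 0.142, 0.042, 0, 0, -0.113, -1]
3 x [-0.083, 0.121, 0.041, 0, 0, -0.113, -1]
3 x [0.0, -0.0, 0.109, 0, 0, -0.0, -1]
```

Contact force reached 38 N up, so the finger knuckles probably met the right rim. I'll check where the carton lies, and release the next ones higher and nearer the middle.

```bash
python3 - <<'E'
from station import *
import cv2,numpy as np
w=grab_frame("wrist");f=grab_frame("scene")
cv2.imwrite("pics/w3.png",np.hstack([cv2.resize(w["image"][:,:,::-1],(400,300)),cv2.resize(f["image"][130:270,240:427,::-1],(400,300))]))
E
```

```text
(no output)
```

View pics/w3.png

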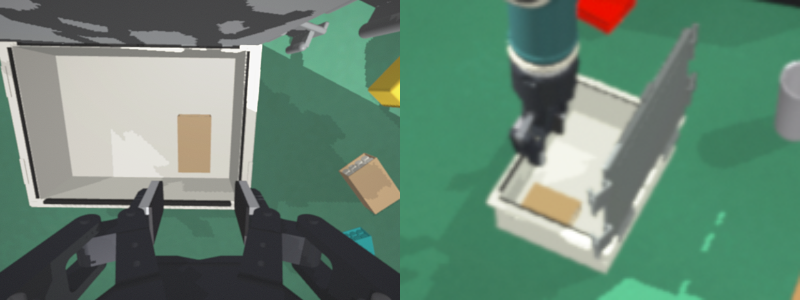

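B lies flat in the right end of the box. Now for A.

Call:
move_arm(
  steps=[
    [-0.036, 0.142, 0.042, 0, 0, -0.113, -1],
    [-0.036, 0.142, 0.042, 0, 0, -0.113, -1],
    [-0.036, 0.142, 0.042, 0, 0, -0.113, -1],
    [-0.036, 0.142, 0.042, 0, 0, -0.113, -1],
  ],
)

```text
time: 5.9
tool_pos: [0.4509, -0.0369, 0.189]
eef_rot: [-3.139, 0.005, 0.396]
ft_force: [0.1, -0.1, -0.0]
opening: 0.0851
gripper_force: 0.0
```

Call:
move_arm(
  steps=[
    [-0.083, 0.121, 0.041, 0, 0, -0.113, -1],
    [-0.083, 0.121, 0.041, 0, 0, -0.113, -1],
    [-0.083, 0.121, 0.041, 0, 0, -0.113, -1],
    [-0.083, 0.121, 0.041, 0, 0, -0.113, -1],
  ],
)

```text
time: 6.4
tool_pos: [0.4287, -0.151, 0.1578]
eef_rot: [-3.139, 0.001, 0.751]
ft_force: [2.0, 0.5, 0.1]
opening: 0.0851
gripper_force: 0.0
```

```bash
python3 - <<'E'
from station import *
from h import *
from plan import *
w=grab_frame("wrist");r=fit([w],.4305,-.1515);print(r)
x,y,t=r[0];t=(t+1.57)%np.pi-1.57
plan([(x,y,.073,t,-1,3)])
E
```

```text
(array([ 0.4321, -0.1518,  3.8902]), np.float64(0.01187608391046524))
at [ 0.4291 -0.1505  0.1583] [-3.1398  0.0003  0.752 ] open 0.0856 t 6.45
3 x [0.002, 0.004, 0.107, 0, 0, 0.001, -1]
```

Call:
move_arm(
  steps=[
    [0.002, 0.003, 0.106, 0, 0, 0, -1],
    [0.002, 0.003, 0.106, 0, 0, 0, -1],
    [0.002, 0.003, 0.106, 0, 0, 0, -1],
    [0.002, 0.003, 0.106, 0, 0, 0, 1],
    [0.002, 0.003, 0.106, 0, 0, 0, 1],
  ],
)

```text
time: 7.08
tool_pos: [0.4336, -0.1519, 0.0759]
eef_rot: [3.139, -0.001, 0.754]
ft_force: [-0.3, 0.8, 0.0]
opening: 0.0515
gripper_force: 0.0
```

Call:
move_arm(
  steps=[
    [0, 0, 0, 0, 0, 0, 1],
    [0, 0, 0, 0, 0, 0, 1],
    [0, 0, -0.19, 0, 0, 0, 1],
    [0, 0, -0.19, 0, 0, 0, 1],
    [0, 0, -0.19, 0, 0, 0, 1],
  ],
)

```text
time: 7.7
tool_pos: [0.4338, -0.1525, 0.2308]
eef_rot: [3.135, -0.003, 0.753]
ft_force: [0.6, -0.4, -0.9]
opening: 0.0385
gripper_force: 61.7
```

```bash
python3 - <<'E'
from plan import *
x,y=b2w(-.022,.05);Y=BOX[2]
plan([(x,y,.23,Y,1),(x,y,.105,Y,1,3)])
E
```

```text
at [ 0.4338 -0.1525  0.2308] [ 3.1352e+00 -2.9000e-03  7.5320e-01] open 0.0385 t 7.7
4 x [0.166, -0.14, 0.001, 0, 0, 0.113, 1]
4 x [0.108, -0.189, 0.0, 0, 0, 0.113, 1]
3 x [-0.0, 0.0, 0.156, 0, 0, -0.0, 1]
```

Call:
move_arm(
  steps=[
    [0.166, -0.14, 0.001, 0, 0, 0.113, 1],
    [0.166, -0.14, 0.001, 0, 0, 0.113, 1],
    [0.166, -0.14, 0.001, 0, 0, 0.113, 1],
    [0.166, -0.14, 0.001, 0, 0, 0.113, 1],
  ],
)

```text
time: 8.2
tool_pos: [0.4521, 0.0241, 0.2257]
eef_rot: [-3.141, -0.001, 0.404]
ft_force: [0.4, -0.9, -0.6]
opening: 0.0384
gripper_force: 61.6
```

Call:
move_arm(
  steps=[
    [0.108, -0.189, 0, 0, 0, 0.113, 1],
    [0.108, -0.189, 0, 0, 0, 0.113, 1],
    [0.108, -0.189, 0, 0, 0, 0.113, 1],
    [0.108, -0.189, 0, 0, 0, 0.113, 1],
  ],
)

```text
time: 8.7
tool_pos: [0.4737, 0.1962, 0.2258]
eef_rot: [-3.141, -0.001, 0.048]
ft_force: [-0.0, -0.5, -0.7]
opening: 0.0387
gripper_force: 61.6
```

```bash
python3 - <<'E'
from plan import *
x,y=b2w(-.022,.05);Y=BOX[2]
plan([(x,y,.105,Y,1,3)])
E
```

```text
at [0.4737 0.1962 0.2258] [-3.1409e+00 -8.0000e-04  4.7700e-02] open 0.0387 t 8.7
3 x [0.001, 0.004, 0.151, 0, 0, 0.001, 1]
```

Call:
move_arm(
  steps=[
    [0.001, 0.004, 0.15, 0, 0, 0, 1],
    [0.001, 0.004, 0.15, 0, 0, 0, 1],
    [0.001, 0.004, 0.15, 0, 0, 0, 1],
    [0.001, 0.004, 0.15, 0, 0, 0, -0.2],
    [0.001, 0.004, 0.15, 0, 0, 0, -0.2],
  ],
)

```text
time: 9.32
tool_pos: [0.4768, 0.1909, 0.1088]
eef_rot: [-3.14, -0.006, 0.043]
ft_force: [0.4, -0.6, 0.1]
opening: 0.0512
gripper_force: 0.0
```

Call:
move_arm(
  steps=[
    [0, 0, 0, 0, 0, 0, -0.2],
    [0, 0, -0.155, 0, 0, 0, -0.2],
    [0, 0, -0.155, 0, 0, 0, -0.2],
    [0, 0, -0.155, 0, 0, 0, -0.2],
  ],
)

```text
time: 9.82
tool_pos: [0.4784, 0.1921, 0.2376]
eef_rot: [-3.137, -0.015, 0.044]
ft_force: [0.6, 1.3, -1.2]
opening: 0.0513
gripper_force: 0.0
```

```bash
python3 - <<'E'
from plan import *
from station import *
from h import *
f=grab_frame("scene");g=grab_frame("side")
r=fit([f],.5725,-.424);print(r,fit([g],.5725,-.424))
x,y,t=.5740,-.424,r[0][2]
t=(t+1.57)%np.pi-1.57
plan([(x,y,.16,t,-1)])
E
```

```text
(array([ 0.5714, -0.424 ,  0.6579]), np.float64(0.0588366761803627)) (array([ 0.5752, -0.4232,  0.6695]), np.float64(0.1635010689496994))
at [0.475  0.1909 0.2317] [-3.1404 -0.0042  0.0438] open 0.0512 t 9.93
4 x [0.03, 0.258, 0.03, 0, 0, -0.065, -1]
4 x [-0.023, 0.258, 0.03, 0, 0, -0.065, -1]
4 x [-0.075, 0.249, 0.03, 0, 0, -0.065, -1]
```

Call:
move_arm(
  steps=[
    [0.03, 0.258, 0.03, 0, 0, -0.065, -1],
    [0.03, 0.258, 0.03, 0, 0, -0.065, -1],
    [0.03, 0.258, 0.03, 0, 0, -0.065, -1],
    [0.03, 0.258, 0.03, 0, 0, -0.065, -1],
  ],
)

```text
time: 10.42
tool_pos: [0.5057, -0.0172, 0.2031]
eef_rot: [-3.141, 0.004, 0.246]
ft_force: [0.1, -0.3, 0.1]
opening: 0.0854
gripper_force: 0.0
```

Call:
move_arm(
  steps=[
    [-0.023, 0.258, 0.03, 0, 0, -0.065, -1],
    [-0.023, 0.258, 0.03, 0, 0, -0.065, -1],
    [-0.023, 0.258, 0.03, 0, 0, -0.065, -1],
    [-0.023, 0.258, 0.03, 0, 0, -0.065, -1],
  ],
)

```text
time: 10.92
tool_pos: [0.5387, -0.2218, 0.179]
eef_rot: [-3.139, 0.003, 0.449]
ft_force: [0.0, -0.2, 0.5]
opening: 0.0853
gripper_force: 0.0
```

Call:
move_arm(
  steps=[
    [-0.075, 0.249, 0.03, 0, 0, -0.065, -1],
    [-0.075, 0.249, 0.03, 0, 0, -0.065, -1],
    [-0.075, 0.249, 0.03, 0, 0, -0.065, -1],
    [-0.075, 0.249, 0.03, 0, 0, -0.065, -1],
  ],
)

```text
time: 11.42
tool_pos: [0.5716, -0.4273, 0.1545]
eef_rot: [-3.139, 0.001, 0.654]
ft_force: [0.5, -0.7, -0.0]
opening: 0.0853
gripper_force: 0.0
```

```bash
python3 - <<'E'
from station import *
from h import *
from plan import *
w=grab_frame("wrist");r=fit([w],.5745,-.4235);print(r)
x,y,t=r[0];t=(t+1.57)%np.pi-1.57
plan([(x,y,.073,t,-1,3)])
E
```

```text
(array([ 0.576 , -0.4222,  0.6533]), np.float64(0.019754864275455475))
at [ 0.5718 -0.4283  0.1545] [-3.1399  0.0016  0.6534] open 0.0855 t 11.47
3 x [0.009, -0.003, 0.102, 0, 0, 0.0, -1]
```

Call:
move_arm(
  steps=[
    [0.008, -0.002, 0.101, 0, 0, 0, -1],
    [0.008, -0.002, 0.101, 0, 0, 0, -1],
    [0.008, -0.002, 0.101, 0, 0, 0, -1],
    [0.008, -0.002, 0.101, 0, 0, 0, 1],
    [0.008, -0.002, 0.101, 0, 0, 0, 1],
  ],
)

```text
time: 12.1
tool_pos: [0.5785, -0.4202, 0.0795]
eef_rot: [3.137, -0.001, 0.657]
ft_force: [0.1, 0.3, -0.7]
opening: 0.0515
gripper_force: 0.0
```

Call:
move_arm(
  steps=[
    [0, 0, 0, 0, 0, 0, 1],
    [0, 0, 0, 0, 0, 0, 1],
    [0, 0, -0.19, 0, 0, 0, 1],
    [0, 0, -0.19, 0, 0, 0, 1],
    [0, 0, -0.19, 0, 0, 0, 1],
  ],
)

```text
time: 12.72
tool_pos: [0.5787, -0.4208, 0.2349]
eef_rot: [3.133, -0.002, 0.656]
ft_force: [0.3, -1.6, -0.3]
opening: 0.0384
gripper_force: 62.3
```

```bash
python3 - <<'E'
from plan import *
x,y=b2w(-.022,-.008);Y=BOX[2]
plan([(x,y,.23,Y,1),(x,y,.105,Y,1,3)])
E
```

```text
at [ 0.5787 -0.4208  0.2349] [ 3.1335e+00 -2.1000e-03  6.5600e-01] open 0.0384 t 12.72
4 x [0.108, -0.209, 0.002, 0, 0, 0.065, 1]
4 x [0.063, -0.227, 0.002, 0, 0, 0.065, 1]
4 x [0.016, -0.235, 0.002, 0, 0, 0.065, 1]
3 x [0.0, 0.0, 0.156, 0, 0, -0.0, 1]
```

```bash
python3 - <<'E'
from plan import *
x,y=b2w(-.022,-.008);Y=BOX[2]
plan([(.475,-.12,.235,.3,1),(x,y,.23,Y,1)])
E
```

```text
at [ 0.5787 -0.4208  0.2349] [ 3.1335e+00 -2.1000e-03  6.5600e-01] open 0.0384 t 12.72
4 x [0.063, -0.189, -0.0, 0, 0, 0.057, 1]
4 x [0.029, -0.196, -0.0, 0, 0, 0.056, 1]
3 x [0.049, -0.152, 0.003, 0, 0, 0.041, 1]
3 x [0.029, -0.157, 0.003, 0, 0, 0.041, 1]
```

Call:
move_arm(
  steps=[
    [0.063, -0.189, 0, 0, 0, 0.057, 1],
    [0.063, -0.189, 0, 0, 0, 0.057, 1],
    [0.063, -0.189, 0, 0, 0, 0.057, 1],
    [0.063, -0.189, 0, 0, 0, 0.057, 1],
  ],
)

```text
time: 13.22
tool_pos: [0.5237, -0.2666, 0.2289]
eef_rot: [-3.141, 0.0, 0.479]
ft_force: [0.4, -0.3, -0.0]
opening: 0.0385
gripper_force: 62.3
```

Call:
move_arm(
  steps=[
    [0.029, -0.196, 0, 0, 0, 0.056, 1],
    [0.029, -0.196, 0, 0, 0, 0.056, 1],
    [0.029, -0.196, 0, 0, 0, 0.056, 1],
    [0.029, -0.196, 0, 0, 0, 0.056, 1],
  ],
)

```text
time: 13.72
tool_pos: [0.4731, -0.1179, 0.229]
eef_rot: [3.141, -0.001, 0.303]
ft_force: [-0.5, -0.6, -0.5]
opening: 0.0385
gripper_force: 62.3
```

Call:
move_arm(
  steps=[
    [0.049, -0.152, 0.003, 0, 0, 0.041, 1],
    [0.049, -0.152, 0.003, 0, 0, 0.041, 1],
    [0.049, -0.152, 0.003, 0, 0, 0.041, 1],
    [0.049, -0.152, 0.003, 0, 0, 0.041, 1],
  ],
)

```text
time: 14.22
tool_pos: [0.4757, 0.0081, 0.2266]
eef_rot: [3.14, -0.001, 0.173]
ft_force: [-0.2, 0.8, 0.1]
opening: 0.0381
gripper_force: 62.3
```

Call:
move_arm(
  steps=[
    [0.029, -0.157, 0.003, 0, 0, 0.041, 1],
    [0.029, -0.157, 0.003, 0, 0, 0.041, 1],
    [0.029, -0.157, 0.003, 0, 0, 0.041, 1],
    [0.029, -0.157, 0.003, 0, 0, 0.041, 1],
  ],
)

```text
time: 14.72
tool_pos: [0.4767, 0.1351, 0.2238]
eef_rot: [3.141, -0.0, 0.043]
ft_force: [-0.2, -1.0, -0.9]
opening: 0.0384
gripper_force: 62.3
```

```bash
python3 - <<'E'
from plan import *
x,y=b2w(-.022,-.008);Y=BOX[2]
plan([(x,y,.105,Y,1,3)])
E
```

```text
at [0.4767 0.1351 0.2238] [ 3.1406 -0.      0.043 ] open 0.0384 t 14.72
3 x [0.001, 0.0, 0.149, 0, 0, -0.0, 1]
```

Call:
move_arm(
  steps=[
    [0, 0, 0.148, 0, 0, 0, 1],
    [0, 0, 0.148, 0, 0, 0, 1],
    [0, 0, 0.148, 0, 0, 0, 1],
    [0, 0, 0.148, 0, 0, 0, -0.2],
    [0, 0, 0.148, 0, 0, 0, -0.2],
  ],
)

```text
time: 15.35
tool_pos: [0.4787, 0.1364, 0.1086]
eef_rot: [-3.141, -0.006, 0.043]
ft_force: [0.3, 0.3, 0.2]
opening: 0.0513
gripper_force: 0.0
```

Call:
move_arm(
  steps=[
    [0, 0, 0, 0, 0, 0, -0.2],
    [0, 0, -0.2, 0, 0, 0, -0.2],
    [0, 0, -0.2, 0, 0, 0, -0.2],
    [0, 0, -0.2, 0, 0, 0, -0.2],
    [0, 0, -0.2, 0, 0, 0, -0.2],
  ],
)

```text
time: 15.98
tool_pos: [0.4785, 0.1373, 0.2711]
eef_rot: [-3.14, -0.01, 0.044]
ft_force: [0.8, 0.4, -0.7]
opening: 0.0516
gripper_force: 0.0
```

```bash
python3 - <<'E'
from station import *
from plan import *
import cv2,numpy as np
w=grab_frame("wrist");g=grab_frame("side");f=grab_frame("scene")
a=np.hstack([cv2.resize(w["image"][:,:,::-1],(400,300)),cv2.resize(f["image"][120:270,260:410,::-1],(400,300),interpolation=cv2.INTER_CUBIC)])
b=np.hstack([cv2.resize(g["image"][120:270,220:420,::-1],(400,300),interpolation=cv2.INTER_CUBIC),np.zeros((300,400,3),np.uint8)])
cv2.imwrite("pics/v4.png",np.vstack([a,b]))
plan([])
E
```

```text
at [0.4753 0.1365 0.2649] [3.1414e+00 8.0000e-04 4.3800e-02] open 0.0509 t 16.12
```

View pics/v4.png

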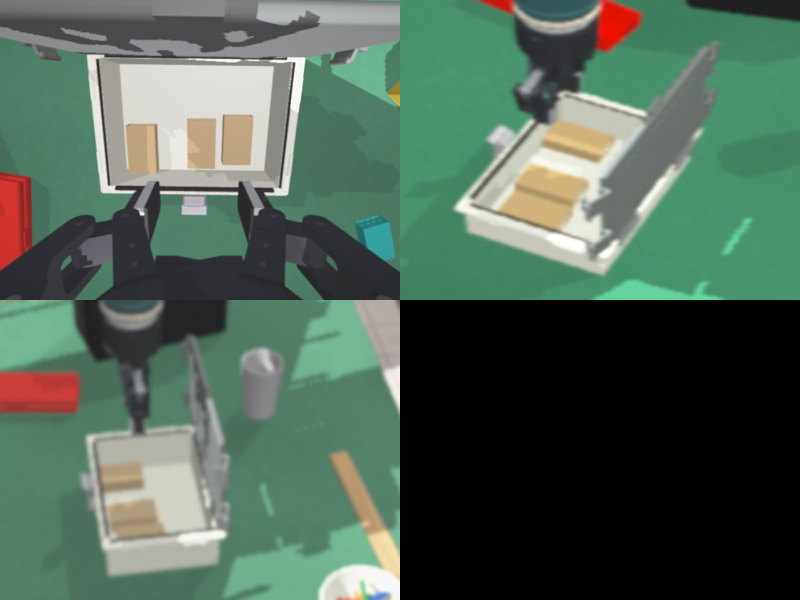

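All three cartons lie in the box and the lid is still up. Next I'll estimate the lid angle and plan going over it to push from behind.

```bash
python3 - <<'E'
from station import *
from plan import *
from h import *
f=grab_frame("scene");g=grab_frame("side")
c,s=np.cos(BOX[2]),np.sin(BOX[2]);R=np.array([[c,-s,0],[s,c,0],[0,0,1]]);t=np.array([BOX[0],BOX[1],0])
for F,(u,v) in((f,(378.5,142.5)),(g,(220+187/2,120+38/2))):
    o,d=ray(F,u,v);o=R.T@(o-t);d=R.T@d
    p=o+d*(.117-o[1])/d[1];q=p-[.083,.117,.075];print(p,np.hypot(q[0],q[2]),np.arctan2(q[2],-q[0]))
x,y=b2w(.15,0);x0,y0=b2w(-.022,-.008)
plan([(x0,y0,.365,BOX[2],1),(x,y,.365,BOX[2],1),(x,y,.278,BOX[2],1)])
print("arc from (.15,0,.278): theta, rows")
for th in np.arange(1.5,-.01,-.1):
    cx=.083-.131*np.cos(th)+.004*np.sin(th)+.011;cz=.075+.131*np.sin(th)+.004*np.cos(th)+.073
    print(round(th,1),np.round([cx,cz],4))
E
```

```text
[0.0886 0.117  0.2472] 0.17225903881113322 1.6032248648043361
[0.0736 0.117  0.2345] 0.15982053573278937 1.5116710153635318
at [0.4749 0.1363 0.2638] [3.141  0.0031 0.0437] open 0.0514 t 16.23
3 x [0.003, 0.002, -0.127, 0, 0, -0.0, 1]
4 x [0.215, -0.01, 0.0, 0, 0, -0.0, 1]
3 x [0.0, -0.0, 0.109, 0, 0, -0.0, 1]
arc from (.15,0,.278): theta, rows
1.5 [0.0887 0.279 ]
1.4 [0.0757 0.2778]
1.3 [0.0628 0.2753]
1.2 [0.0503 0.2715]
1.1 [0.0381 0.2666]
1.0 [0.0266 0.2604]
0.9 [0.0157 0.2531]
0.8 [0.0056 0.2448]
0.7 [-0.0036  0.2355]
0.6 [-0.0119  0.2253]
0.5 [-0.019   0.2143]
0.4 [-0.0251  0.2027]
0.3 [-0.03    0.1905]
0.2 [-0.0336  0.1779]
0.1 [-0.0359  0.1651]
-0.0 [-0.037  0.152]
```

Call:
move_arm(
  steps=[
    [0.003, 0, -0.127, 0, 0, 0, 1],
    [0.003, 0, -0.127, 0, 0, 0, 1],
    [0.003, 0, -0.127, 0, 0, 0, 1],
  ],
)

```text
time: 16.6
tool_pos: [0.4799, 0.1369, 0.3699]
eef_rot: [-3.141, -0.005, 0.044]
ft_force: [0.0, -0.3, -0.8]
opening: -0.0002
gripper_force: 0.0
```

Call:
move_arm(
  steps=[
    [0.215, -0.01, 0, 0, 0, 0, 1],
    [0.215, -0.01, 0, 0, 0, 0, 1],
    [0.215, -0.01, 0, 0, 0, 0, 1],
    [0.215, -0.01, 0, 0, 0, 0, 1],
  ],
)

```text
time: 17.1
tool_pos: [0.6515, 0.1518, 0.3616]
eef_rot: [3.14, 0.007, 0.043]
ft_force: [-0.3, 0.4, -0.9]
opening: -0.0001
gripper_force: 0.0
```

Call:
move_arm(
  steps=[
    [0, 0, 0.109, 0, 0, 0, 1],
    [0, 0, 0.109, 0, 0, 0, 1],
    [0, 0, 0.109, 0, 0, 0, 1],
  ],
)

```text
time: 17.48
tool_pos: [0.6466, 0.1516, 0.2747]
eef_rot: [3.14, 0.01, 0.044]
ft_force: [0.1, 0.4, -0.4]
opening: 0.0003
gripper_force: 0.0
```

```bash
cat >> plan.py <<'E'
def boxpos():
    s=sense();p=s["tool_pos"];c,n=np.cos(BOX[2]),np.sin(BOX[2]);d=np.array(p[:2])-BOX[:2]
    return np.array([c*d[0]+n*d[1],-n*d[0]+c*d[1],p[2]]),s
def arc(ths,r=.131):
    p,s=boxpos();print("box",np.round(p,4),np.round(s["eef_rot"],3),np.round(s["ft_force"],1))
    for th in ths:
        q=np.array([.083-r*np.cos(th)+.004*np.sin(th)+.011,0,.075+r*np.sin(th)+.004*np.cos(th)+.073])-p
        print(th,np.round(q*[1,-1,-1]/.8,3).tolist())
E
python3 -c "
from plan import *
arc([1.5,1.35,1.2,1.05,.9])"
```

```text
box [0.1475 0.0012 0.2747] [3.14  0.01  0.044] [ 0.1  0.4 -0.4]
1.5 [-0.074, 0.002, -0.005]
1.35 [-0.098, 0.002, -0.002]
1.2 [-0.122, 0.002, 0.004]
1.05 [-0.144, 0.002, 0.014]
0.9 [-0.165, 0.002, 0.027]
```

Call:
move_arm(
  steps=[
    [-0.06, 0.001, -0.004, 0, 0, 0, 1],
    [-0.085, 0.001, -0.003, 0, 0, 0, 1],
    [-0.11, 0.001, 0.001, 0, 0, 0, 1],
    [-0.133, 0.001, 0.009, 0, 0, 0, 1],
    [-0.15, 0.001, 0.018, 0, 0, 0, 1],
  ],
)

```text
time: 18.1
tool_pos: [0.5298, 0.1463, 0.2673]
eef_rot: [-3.141, -0.003, 0.044]
ft_force: [0.4, -0.2, 0.8]
opening: 0.0004
gripper_force: 0.3
```

```bash
python3 -c "
from plan import *
arc([.9,.8,.7,.6,.5,.4])"
```

```text
box [0.0306 0.001  0.2673] [-3.141e+00 -3.000e-03  4.400e-02] [ 0.4 -0.2  0.8]
0.9 [-0.019, 0.001, 0.018]
0.8 [-0.031, 0.001, 0.028]
0.7 [-0.043, 0.001, 0.04]
0.6 [-0.053, 0.001, 0.053]
0.5 [-0.062, 0.001, 0.066]
0.4 [-0.07, 0.001, 0.081]
```

Call:
move_arm(
  steps=[
    [-0.019, 0.001, 0.018, 0, 0, 0, 1],
    [-0.031, 0.001, 0.028, 0, 0, 0, 1],
    [-0.043, 0.001, 0.04, 0, 0, 0, 1],
    [-0.053, 0.001, 0.053, 0, 0, 0, 1],
    [-0.062, 0.001, 0.066, 0, 0, 0, 1],
  ],
)

```text
time: 18.73
tool_pos: [0.4802, 0.1431, 0.212]
eef_rot: [3.142, 0.0, 0.044]
ft_force: [0.3, 0.2, 0.0]
opening: -0.0003
gripper_force: 0.0
```

```bash
python3 -c "
from plan import *
from station import *
import cv2,numpy as np
arc([.4,.3,.2,.1,.05,0])
g=grab_frame('side');f=grab_frame('scene')
cv2.imwrite('pics/v5.png',np.hstack([cv2.resize(f['image'][90:270,230:410,::-1],(400,400),interpolation=cv2.INTER_CUBIC),cv2.resize(g['image'][90:270,220:400,::-1],(400,400),interpolation=cv2.INTER_CUBIC)]))
"
```

```text
box [-0.0191  0.      0.212 ] [3.142 0.    0.044] [0.3 0.2 0. ]
0.4 [-0.008, 0.0, 0.012]
0.3 [-0.014, 0.0, 0.027]
0.2 [-0.018, 0.0, 0.043]
0.1 [-0.021, 0.0, 0.059]
0.05 [-0.022, 0.0, 0.067]
0 [-0.022, 0.0, 0.075]
```

View pics/v5.png

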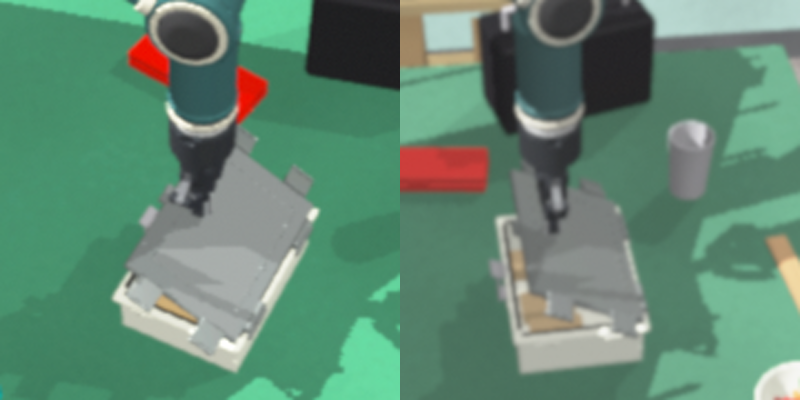

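The lid is following the finger and the clips are still out as wings. I'll continue down.

Call:
move_arm(
  steps=[
    [-0.008, 0, 0.012, 0, 0, 0, 1],
    [-0.014, 0, 0.027, 0, 0, 0, 1],
    [-0.018, 0, 0.043, 0, 0, 0, 1],
    [-0.021, 0, 0.056, 0, 0, 0, 1],
    [-0.021, 0, 0.06, 0, 0, 0, 1],
  ],
)

```text
time: 19.45
tool_pos: [0.463, 0.1423, 0.1638]
eef_rot: [3.141, 0.002, 0.044]
ft_force: [-3.5, -0.0, 4.1]
opening: 0.0002
gripper_force: 2.1
```

```bash
python3 -c "
from plan import *
arc([.1,.05,0,-.02])"
```

```text
box [-0.0363 -0.      0.1638] [3.141e+00 2.000e-03 4.400e-02] [-3.5 -0.   4.1]
0.1 [0.0, -0.0, -0.002]
0.05 [-0.0, -0.0, 0.007]
0 [-0.001, -0.0, 0.015]
-0.02 [-0.001, -0.0, 0.018]
```

Call:
move_arm(
  steps=[
    [0, 0, 0.006, 0, 0, 0, 1],
    [0, 0, 0.01, 0, 0, 0, 1],
    [0, 0, 0.013, 0, 0, 0, 1],
    [0, 0, 0.015, 0, 0, 0, 1],
    [0, 0, 0.015, 0, 0, 0, 1],
  ],
)

```text
time: 20.08
tool_pos: [0.464, 0.1425, 0.154]
eef_rot: [-3.141, 0.0, 0.044]
ft_force: [-3.9, -1.3, 10.4]
opening: -0.0002
gripper_force: 5.1
```

Call:
move_arm(
  steps=[
    [0, 0, 0.003, 0, 0, 0, 1],
    [0, 0, 0.003, 0, 0, 0, 1],
    [0, 0, 0.003, 0, 0, 0, 1],
  ],
)

```text
time: 20.45
tool_pos: [0.4639, 0.1425, 0.1523]
eef_rot: [-3.141, 0.0, 0.044]
ft_force: [-6.2, -1.1, 15.4]
opening: 0.0001
gripper_force: 7.7
```

Call:
move_arm(
  steps=[
    [0, 0, 0.003, 0, 0, 0, 1],
    [0, 0, 0.003, 0, 0, 0, 1],
    [0, 0, 0.003, 0, 0, 0, 1],
  ],
)

```text
time: 20.82
tool_pos: [0.464, 0.1425, 0.1514]
eef_rot: [3.142, 0.001, 0.044]
ft_force: [-12.7, -2.9, 26.9]
opening: -0.0001
gripper_force: 13.5
```

Call:
move_arm(
  steps=[
    [0, 0, -0.005, 0, 0, 0, 1],
    [0, 0, -0.005, 0, 0, 0, 1],
    [0, 0, -0.005, 0, 0, 0, 1],
  ],
)

```text
time: 21.2
tool_pos: [0.465, 0.1427, 0.1534]
eef_rot: [-3.141, -0.003, 0.044]
ft_force: [-1.9, -0.9, 10.5]
opening: -0.0004
gripper_force: 4.9
```

Call:
move_arm(
  steps=[
    [0, 0, -0.002, 0, 0, 0, 1],
    [0, 0, -0.002, 0, 0, 0, 1],
    [0, 0, -0.002, 0, 0, 0, 1],
  ],
)

```text
time: 21.58
tool_pos: [0.4642, 0.1425, 0.1535]
eef_rot: [-3.141, -0.001, 0.044]
ft_force: [0.8, 0.4, 2.8]
opening: -0.0002
gripper_force: 1.2
```

Call:
move_arm(
  steps=[
    [0, 0, -0.002, 0, 0, 0, 1],
    [0, 0, -0.002, 0, 0, 0, 1],
    [0, 0, -0.002, 0, 0, 0, 1],
  ],
)

```text
time: 21.95
tool_pos: [0.4634, 0.1423, 0.1547]
eef_rot: [3.141, 0.001, 0.044]
ft_force: [-0.2, -0.4, -0.4]
opening: -0.0003
gripper_force: 0.0
```

The lid rests about 2 mm above its hard stop with no force on it, so it is caught. I'll raise, turn 90° and go to clip front-left.

```bash
cat >> plan.py <<'E'
def clip(side,xs,phs,push=0.):
    p,s=boxpos();print("box",np.round(p,4),np.round(s["eef_rot"],3),np.round(s["ft_force"],1),"t",round(s["time"],1))
    for ph in phs:
        y=.118+.010*np.cos(ph)+.024*np.sin(ph)+.011-push;z=.074-.024*np.cos(ph)+.010*np.sin(ph)+.073
        q=np.array([xs*.045,side*y,z])-p
        a=BOX[2]+np.pi/2-s["eef_rot"][2];c,n=np.cos(a),np.sin(a)
        print(ph,np.round(np.array([c*q[1]+n*-q[0]*-1*0+0,0,0])[:0],3).tolist(),np.round(np.array([q[1],q[0],-q[2]])/.8,3).tolist())
E
python3 - <<'E'
from plan import *
x,y=b2w(-.045,.162);Y=BOX[2]+np.pi/2
x0,y0=b2w(-.036,0)
plan([(x0,y0,.25,BOX[2],1,3),(x,y,.25,Y,1),(x,y,.17,Y,1,3)])
E
```

```text
at [0.4634 0.1423 0.1547] [3.1414e+00 7.0000e-04 4.3600e-02] open -0.0003 t 21.95
3 x [-0.0, -0.0, -0.119, 0, 0, -0.0, 1]
5 x [-0.006, -0.101, -0.0, 0, 0, -0.25, 1]
5 x [0.068, -0.076, -0.0, 0, 0, -0.25, 1]
3 x [-0.0, 0.0, 0.1, 0, 0, -0.0, 1]
```

Call:
move_arm(
  steps=[
    [0, 0, -0.119, 0, 0, 0, 1],
    [0, 0, -0.119, 0, 0, 0, 1],
    [0, 0, -0.119, 0, 0, 0, 1],
  ],
)

```text
time: 22.32
tool_pos: [0.4658, 0.1429, 0.2538]
eef_rot: [-3.14, -0.007, 0.044]
ft_force: [-1.2, -0.3, -0.0]
opening: -0.0002
gripper_force: 0.0
```

Call:
move_arm(
  steps=[
    [-0.006, -0.101, 0, 0, 0, -0.25, 1],
    [-0.006, -0.101, 0, 0, 0, -0.25, 1],
    [-0.006, -0.101, 0, 0, 0, -0.25, 1],
    [-0.006, -0.101, 0, 0, 0, -0.25, 1],
    [-0.006, -0.101, 0, 0, 0, -0.25, 1],
  ],
)

```text
time: 22.95
tool_pos: [0.4546, 0.2226, 0.2486]
eef_rot: [-3.14, 0.003, 0.829]
ft_force: [0.5, -0.2, -0.6]
opening: 0.0001
gripper_force: 0.0
```

Call:
move_arm(
  steps=[
    [0.068, -0.076, 0, 0, 0, -0.25, 1],
    [0.068, -0.076, 0, 0, 0, -0.25, 1],
    [0.068, -0.076, 0, 0, 0, -0.25, 1],
    [0.068, -0.076, 0, 0, 0, -0.25, 1],
    [0.068, -0.076, 0, 0, 0, -0.25, 1],
  ],
)

```text
time: 23.58
tool_pos: [0.447, 0.3038, 0.2493]
eef_rot: [-3.14, 0.001, 1.612]
ft_force: [0.8, 0.6, -0.3]
opening: -0.0
gripper_force: 0.0
```

Call:
move_arm(
  steps=[
    [0, 0, 0.095, 0, 0, 0, 1],
    [0, 0, 0.095, 0, 0, 0, 1],
    [0, 0, 0.095, 0, 0, 0, 1],
  ],
)

```text
time: 23.95
tool_pos: [0.4465, 0.3034, 0.1731]
eef_rot: [-3.138, 0.002, 1.612]
ft_force: [1.4, 0.0, 0.1]
opening: -0.0001
gripper_force: 0.0
```

```bash
sed -i '/np.array(\[c\*q\[1\]/d;/a=BOX\[2\]+np.pi/d' plan.py; cat >> plan.py <<'E'
        print(ph,np.round(np.array([q[1],q[0],-q[2]])/.8,3).tolist())
E
python3 - <<'E'
from station import *
from plan import *
import cv2
clip(1,-1,[1.3,.9,.6,.35,.1,0])
g=grab_frame('side');f=grab_frame('scene')
cv2.imwrite('pics/v6.png',np.hstack([cv2.resize(f['image'][110:270,240:400,::-1],(400,400),interpolation=cv2.INTER_CUBIC),cv2.resize(g['image'][130:270,230:370,::-1],(400,400),interpolation=cv2.INTER_CUBIC)]))
E
```

```text
box [-0.0456  0.1617  0.1731] [-3.138e+00  2.000e-03  1.612e+00] [1.4 0.  0.1] t 23.9
1.3 [-0.009, 0.001, 0.029]
0.9 [-0.01, 0.001, 0.041]
0.6 [-0.014, 0.001, 0.05]
0.35 [-0.019, 0.001, 0.057]
0.1 [-0.025, 0.001, 0.061]
0 [-0.028, 0.001, 0.063]
```

View pics/v6.png

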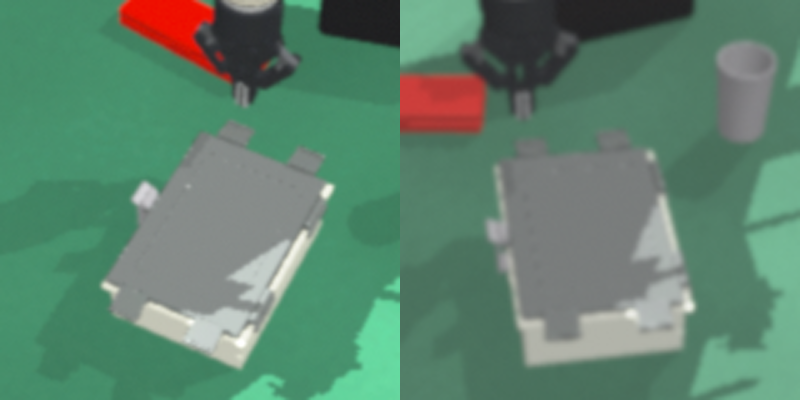

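The lid is shut and latched, all four clips are out like wings, and the finger hangs over the front-left clip. I'll push along the arc.

Call:
move_arm(
  steps=[
    [-0.009, 0.001, 0.026, 0, 0, 0, 1],
    [-0.01, 0.001, 0.04, 0, 0, 0, 1],
    [-0.014, 0.001, 0.05, 0, 0, 0, 1],
    [-0.019, 0.001, 0.057, 0, 0, 0, 1],
    [-0.025, 0.001, 0.061, 0, 0, 0, 1],
  ],
)

```text
time: 24.68
tool_pos: [0.4495, 0.2852, 0.1258]
eef_rot: [3.14, -0.003, 1.614]
ft_force: [0.3, 4.9, -1.8]
opening: -0.0001
gripper_force: 2.0
```

```bash
python3 -c "
from plan import *
clip(1,-1,[.1,0,-.1])"
```

```text
box [-0.0434  0.1433  0.1258] [ 3.140e+00 -3.000e-03  1.614e+00] [ 0.3  4.9 -1.8] t 24.7
0.1 [-0.002, -0.002, 0.002]
0 [-0.005, -0.002, 0.003]
-0.1 [-0.008, -0.002, 0.005]
```

Call:
move_arm(
  steps=[
    [-0.002, 0, 0.002, 0, 0, 0, 1],
    [-0.004, 0, 0.003, 0, 0, 0, 1],
    [-0.006, 0, 0.003, 0, 0, 0, 1],
    [-0.007, 0, 0.003, 0, 0, 0, 1],
    [-0.007, 0, 0.003, 0, 0, 0, 1],
  ],
)

```text
time: 25.3
tool_pos: [0.4492, 0.2803, 0.1233]
eef_rot: [3.141, -0.004, 1.613]
ft_force: [-2.0, 9.9, -2.8]
opening: -0.0001
gripper_force: 4.8
```

```bash
python3 -c "
from plan import *
clip(1,-1,[0])"
```

```text
box [-0.0439  0.1385  0.1233] [ 3.141 -0.004  1.613] [-2.   9.9 -2.8] t 25.3
0 [0.001, -0.001, 0.0]
```

Call:
move_arm(
  steps=[
    [-0.003, 0, 0, 0, 0, 0, 1],
    [-0.003, 0, 0, 0, 0, 0, 1],
    [-0.003, 0, 0, 0, 0, 0, 1],
  ],
)

```text
time: 25.68
tool_pos: [0.4491, 0.2799, 0.1234]
eef_rot: [3.141, -0.008, 1.612]
ft_force: [-1.9, 17.5, -4.8]
opening: -0.0004
gripper_force: 8.9
```

```bash
python3 -c "
from plan import *
clip(1,-1,[0])"
```

```text
box [-0.044   0.1381  0.1234] [ 3.141 -0.008  1.612] [-1.9 17.5 -4.8] t 25.7
0 [0.001, -0.001, 0.001]
```

The reaction is stiff at the expected position, so the clip is home. I'll retreat and go to back-right.

Call:
move_arm(
  steps=[
    [0.03, 0, 0, 0, 0, 0, 1],
    [0.03, 0, -0.02, 0, 0, 0, 1],
    [0.03, 0, -0.1, 0, 0, 0, 1],
    [0.03, 0, -0.125, 0, 0, 0, 1],
    [0.03, 0, -0.125, 0, 0, 0, 1],
  ],
)

```text
time: 26.3
tool_pos: [0.4499, 0.3002, 0.2265]
eef_rot: [3.136, -0.002, 1.614]
ft_force: [-0.4, 0.2, -0.6]
opening: -0.0001
gripper_force: 0.0
```

```bash
python3 - <<'E'
from plan import *
x,y=b2w(.045,-.162);Y=BOX[2]+np.pi/2
plan([(x,y,.225,Y,1),(x,y,.173,Y,1,2)])
E
```

```text
at [0.4499 0.3002 0.2265] [ 3.1362e+00 -2.2000e-03  1.6141e+00] open -0.0001 t 26.3
4 x [-0.2, 0.055, 0.001, 0, 0, -0.0, 1]
4 x [-0.2, 0.055, 0.001, 0, 0, -0.0, 1]
2 x [-0.0, -0.0, 0.065, 0, 0, -0.0, 1]
```

Call:
move_arm(
  steps=[
    [-0.2, 0.055, 0, 0, 0, 0, 1],
    [-0.2, 0.055, 0, 0, 0, 0, 1],
    [-0.2, 0.055, 0, 0, 0, 0, 1],
    [-0.2, 0.055, 0, 0, 0, 0, 1],
  ],
)

```text
time: 26.8
tool_pos: [0.4987, 0.1391, 0.2214]
eef_rot: [-3.138, 0.001, 1.61]
ft_force: [-0.2, -0.4, -0.2]
opening: -0.0002
gripper_force: 0.0
```

Call:
move_arm(
  steps=[
    [-0.2, 0.055, 0, 0, 0, 0, 1],
    [-0.2, 0.055, 0, 0, 0, 0, 1],
    [-0.2, 0.055, 0, 0, 0, 0, 1],
    [-0.2, 0.055, 0, 0, 0, 0, 1],
  ],
)

```text
time: 27.3
tool_pos: [0.5501, -0.0174, 0.2219]
eef_rot: [-3.14, -0.0, 1.611]
ft_force: [-0.7, 0.5, -1.0]
opening: -0.0
gripper_force: 0.0
```

Call:
move_arm(
  steps=[
    [0, 0, 0.064, 0, 0, 0, 1],
    [0, 0, 0.064, 0, 0, 0, 1],
    [0, 0, 0.064, 0, 0, 0, 1],
  ],
)

```text
time: 27.68
tool_pos: [0.5499, -0.0145, 0.1721]
eef_rot: [-3.141, -0.0, 1.616]
ft_force: [-0.0, 0.2, 0.1]
opening: -0.0001
gripper_force: 0.0
```

```bash
python3 - <<'E'
from station import *
from plan import *
import cv2
clip(-1,1,[1.3,.9,.6,.35,.1,0])
g=grab_frame('side');f=grab_frame('scene')
cv2.imwrite('pics/v7.png',np.hstack([cv2.resize(f['image'][110:270,240:400,::-1],(400,400),interpolation=cv2.INTER_CUBIC),cv2.resize(g['image'][130:270,230:370,::-1],(400,400),interpolation=cv2.INTER_CUBIC)]))
E
```

```text
box [ 0.0436 -0.1605  0.1721] [-3.141 -0.     1.616] [-0.   0.2  0.1] t 27.7
1.3 [0.007, 0.002, 0.027]
0.9 [0.008, 0.002, 0.04]
0.6 [0.012, 0.002, 0.049]
0.35 [0.017, 0.002, 0.055]
0.1 [0.024, 0.002, 0.06]
0 [0.027, 0.002, 0.061]
```

View pics/v7.png

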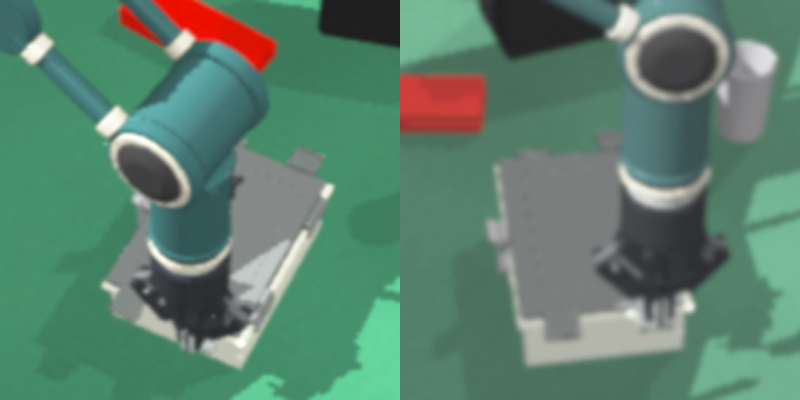

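The front-left wing has gone and only the back-left one still stands out at that end. Now back-right.

Call:
move_arm(
  steps=[
    [0.008, 0.001, 0.025, 0, 0, 0, 1],
    [0.008, 0.001, 0.039, 0, 0, 0, 1],
    [0.012, 0.001, 0.049, 0, 0, 0, 1],
    [0.017, 0.001, 0.055, 0, 0, 0, 1],
    [0.023, 0.001, 0.06, 0, 0, 0, 1],
  ],
)

```text
time: 28.4
tool_pos: [0.5505, 0.0022, 0.124]
eef_rot: [3.141, 0.001, 1.614]
ft_force: [1.1, -1.3, -0.9]
opening: 0.0002
gripper_force: 1.2
```

```bash
python3 -c "
from plan import *
clip(-1,1,[.1,0,-.1])"
```

```text
box [ 0.045  -0.1438  0.124 ] [3.141e+00 1.000e-03 1.614e+00] [ 1.1 -1.3 -0.9] t 28.4
0.1 [0.003, -0.0, -0.0]
0 [0.006, -0.0, 0.001]
-0.1 [0.009, -0.0, 0.002]
```

Call:
move_arm(
  steps=[
    [0.003, 0, 0, 0, 0, 0, 1],
    [0.006, 0, 0.001, 0, 0, 0, 1],
    [0.008, 0, 0.001, 0, 0, 0, 1],
    [0.008, 0, 0.001, 0, 0, 0, 1],
    [0.008, 0, 0.001, 0, 0, 0, 1],
  ],
)

```text
time: 29.02
tool_pos: [0.5497, 0.006, 0.1234]
eef_rot: [-3.141, 0.005, 1.616]
ft_force: [-0.8, -15.7, 0.8]
opening: -0.0
gripper_force: 7.7
```

Call:
move_arm(
  steps=[
    [0.003, 0, 0, 0, 0, 0, 1],
    [0.003, 0, 0, 0, 0, 0, 1],
    [0.003, 0, 0, 0, 0, 0, 1],
  ],
)

```text
time: 29.4
tool_pos: [0.5498, 0.0064, 0.1235]
eef_rot: [-3.141, 0.009, 1.617]
ft_force: [-1.7, -24.1, 1.8]
opening: -0.0
gripper_force: 12.0
```

```bash
python3 -c "
from plan import *
clip(-1,1,[0])"
```

```text
box [ 0.0444 -0.1396  0.1235] [-3.141  0.009  1.617] [ -1.7 -24.1   1.8] t 29.4
0 [0.001, 0.001, 0.001]
```

Stiff again, so it is home. Next is front-right.

Call:
move_arm(
  steps=[
    [-0.03, 0, 0, 0, 0, 0, 1],
    [-0.03, 0, -0.02, 0, 0, 0, 1],
    [-0.03, 0, -0.06, 0, 0, 0, 1],
    [-0.03, -0.11, -0.065, 0, 0, 0, 1],
    [-0.03, -0.11, -0.065, 0, 0, 0, 1],
  ],
)

```text
time: 30.02
tool_pos: [0.4607, -0.0152, 0.1759]
eef_rot: [-3.141, -0.001, 1.615]
ft_force: [-0.2, 0.9, 0.2]
opening: 0.0
gripper_force: 0.0
```

```bash
python3 - <<'E'
from plan import *
clip(-1,-1,[1.3,.9,.6,.35,.1,0])
E
```

```text
box [-0.0455 -0.1573  0.1759] [-3.141e+00 -1.000e-03  1.615e+00] [-0.2  0.9  0.2] t 30.0
1.3 [0.003, 0.001, 0.032]
0.9 [0.004, 0.001, 0.045]
0.6 [0.008, 0.001, 0.054]
0.35 [0.013, 0.001, 0.06]
0.1 [0.02, 0.001, 0.065]
0 [0.023, 0.001, 0.066]
```

Call:
move_arm(
  steps=[
    [0.003, 0, 0.03, 0, 0, 0, 1],
    [0.004, 0, 0.044, 0, 0, 0, 1],
    [0.008, 0, 0.053, 0, 0, 0, 1],
    [0.013, 0, 0.06, 0, 0, 0, 1],
    [0.019, 0, 0.065, 0, 0, 0, 1],
  ],
)

```text
time: 30.65
tool_pos: [0.4628, -0.001, 0.1232]
eef_rot: [3.141, 0.0, 1.615]
ft_force: [0.2, -1.4, 0.5]
opening: -0.0003
gripper_force: 0.7
```

```bash
python3 -c "
from plan import *
clip(-1,-1,[.1,0,-.1])"
```

```text
box [-0.0427 -0.1432  0.1232] [3.141 0.    1.615] [ 0.2 -1.4  0.5] t 30.6
0.1 [0.002, -0.003, -0.001]
0 [0.005, -0.003, 0.0]
-0.1 [0.008, -0.003, 0.001]
```

Call:
move_arm(
  steps=[
    [0.003, 0, 0, 0, 0, 0, 1],
    [0.006, 0, 0, 0, 0, 0, 1],
    [0.008, 0, 0.001, 0, 0, 0, 1],
    [0.008, 0, 0.001, 0, 0, 0, 1],
    [0.008, 0, 0.001, 0, 0, 0, 1],
  ],
)

```text
time: 31.28
tool_pos: [0.4622, 0.0033, 0.1228]
eef_rot: [3.142, 0.004, 1.616]
ft_force: [-1.1, -11.5, 2.4]
opening: 0.0002
gripper_force: 5.6
```

Call:
move_arm(
  steps=[
    [0.002, 0, 0, 0, 0, 0, 1],
    [0.002, 0, 0, 0, 0, 0, 1],
    [0.002, 0, 0, 0, 0, 0, 1],
  ],
)

```text
time: 31.65
tool_pos: [0.4622, 0.0036, 0.1229]
eef_rot: [-3.142, 0.007, 1.617]
ft_force: [-1.3, -17.6, 2.6]
opening: -0.0001
gripper_force: 8.9
```

Call:
move_arm(
  steps=[
    [-0.03, 0, 0, 0, 0, 0, 1],
    [-0.03, 0, -0.02, 0, 0, 0, 1],
    [-0.03, 0, -0.1, 0, 0, 0, 1],
    [-0.03, 0, -0.125, 0, 0, 0, 1],
    [-0.03, 0, -0.125, 0, 0, 0, 1],
  ],
)

```text
time: 32.28
tool_pos: [0.4648, -0.0166, 0.2256]
eef_rot: [3.135, 0.0, 1.614]
ft_force: [0.4, -0.1, -0.6]
opening: 0.0002
gripper_force: 0.0
```

```bash
python3 - <<'E'
from plan import *
x,y=b2w(.045,.162);Y=BOX[2]+np.pi/2
plan([(x,y,.225,Y,1),(x,y,.173,Y,1,2)])
E
```

```text
at [ 0.4648 -0.0166  0.2256] [3.1350e+00 3.0000e-04 1.6145e+00] open 0.0002 t 32.27
4 x [0.201, 0.054, 0.0, 0, 0, -0.0, 1]
4 x [0.2, 0.054, 0.001, 0, 0, -0.0, 1]
2 x [0.0, -0.0, 0.065, 0, 0, -0.0, 1]
```

Call:
move_arm(
  steps=[
    [0.2, 0.054, 0, 0, 0, 0, 1],
    [0.2, 0.054, 0, 0, 0, 0, 1],
    [0.2, 0.054, 0, 0, 0, 0, 1],
    [0.2, 0.054, 0, 0, 0, 0, 1],
  ],
)

```text
time: 32.78
tool_pos: [0.4985, 0.1472, 0.2208]
eef_rot: [-3.139, -0.0, 1.618]
ft_force: [0.7, -0.6, -0.4]
opening: 0.0001
gripper_force: 0.0
```

Call:
move_arm(
  steps=[
    [0.2, 0.054, 0, 0, 0, 0, 1],
    [0.2, 0.054, 0, 0, 0, 0, 1],
    [0.2, 0.054, 0, 0, 0, 0, 1],
    [0.2, 0.054, 0, 0, 0, 0, 1],
  ],
)

```text
time: 33.28
tool_pos: [0.535, 0.3078, 0.2209]
eef_rot: [-3.14, 0.001, 1.617]
ft_force: [0.4, 0.3, 0.3]
opening: 0.0003
gripper_force: 0.0
```

Call:
move_arm(
  steps=[
    [0, 0, 0.062, 0, 0, 0, 1],
    [0, 0, 0.062, 0, 0, 0, 1],
    [0, 0, 0.062, 0, 0, 0, 1],
  ],
)

```text
time: 33.65
tool_pos: [0.5352, 0.3051, 0.1729]
eef_rot: [-3.141, 0.001, 1.613]
ft_force: [0.3, 0.2, 0.1]
opening: -0.0003
gripper_force: 0.0
```

```bash
python3 - <<'E'
from plan import *
clip(1,1,[1.3,.9,.6,.35,.1,0])
E
```

```text
box [0.0431 0.1594 0.1729] [-3.141e+00  1.000e-03  1.613e+00] [0.3 0.2 0.1] t 33.6
1.3 [-0.006, 0.002, 0.028]
0.9 [-0.007, 0.002, 0.041]
0.6 [-0.011, 0.002, 0.05]
0.35 [-0.016, 0.002, 0.056]
0.1 [-0.023, 0.002, 0.061]
0 [-0.026, 0.002, 0.062]
```

Call:
move_arm(
  steps=[
    [-0.006, 0.001, 0.026, 0, 0, 0, 1],
    [-0.007, 0.001, 0.04, 0, 0, 0, 1],
    [-0.011, 0.001, 0.05, 0, 0, 0, 1],
    [-0.016, 0.001, 0.056, 0, 0, 0, 1],
    [-0.023, 0.001, 0.061, 0, 0, 0, 1],
  ],
)

```text
time: 34.28
tool_pos: [0.5371, 0.2889, 0.1241]
eef_rot: [3.141, -0.003, 1.614]
ft_force: [-0.2, 6.0, -2.3]
opening: -0.0001
gripper_force: 2.3
```

Call:
move_arm(
  steps=[
    [-0.003, 0, 0.001, 0, 0, 0, 1],
    [-0.005, 0, 0.001, 0, 0, 0, 1],
    [-0.007, 0, 0.001, 0, 0, 0, 1],
    [-0.007, 0, 0.001, 0, 0, 0, 1],
    [-0.007, 0, 0.001, 0, 0, 0, 1],
  ],
)

```text
time: 34.9
tool_pos: [0.537, 0.2831, 0.1231]
eef_rot: [-3.141, -0.001, 1.614]
ft_force: [0.7, 5.1, -2.7]
opening: 0.0003
gripper_force: 2.5
```

```bash
python3 -c "
from plan import *
clip(1,1,[0])"
```

```text
box [0.0439 0.1374 0.1231] [-3.141e+00 -1.000e-03  1.614e+00] [ 0.7  5.1 -2.7] t 34.9
0 [0.002, 0.001, 0.0]
```

Call:
move_arm(
  steps=[
    [-0.004, 0, 0, 0, 0, 0, 1],
    [-0.004, 0, 0, 0, 0, 0, 1],
    [-0.004, 0, 0, 0, 0, 0, 1],
  ],
)

```text
time: 35.28
tool_pos: [0.537, 0.2826, 0.1232]
eef_rot: [3.141, -0.006, 1.613]
ft_force: [-2.8, 15.8, -5.1]
opening: 0.0002
gripper_force: 7.5
```

Call:
move_arm(
  steps=[
    [0.03, 0, 0, 0, 0, 0, 1],
    [0.03, 0, -0.02, 0, 0, 0, 1],
    [0.03, 0, -0.1, 0, 0, 0, 1],
    [0.03, 0, -0.2, 0, 0, 0, 1],
    [0.03, 0, -0.23, 0, 0, 0, 1],
  ],
)

```text
time: 35.9
tool_pos: [0.5373, 0.3029, 0.3123]
eef_rot: [3.137, -0.001, 1.614]
ft_force: [-0.3, 0.0, -0.3]
opening: -0.0001
gripper_force: 0.0
```

Call:
move_arm(
  steps=[
    [0.2, -0.15, -0.02, 0, 0, 0, 1],
    [0.2, -0.15, -0.02, 0, 0, 0, 1],
    [0.2, -0.15, -0.02, 0, 0, 0, 1],
    [0.2, -0.15, -0.02, 0, 0, 0, 1],
    [0.2, -0.15, -0.02, 0, 0, 0, 1],
  ],
)

```text
time: 36.52
tool_pos: [0.4093, 0.458, 0.324]
eef_rot: [3.14, 0.0, 1.616]
ft_force: [0.6, -0.8, 0.4]
opening: 0.0003
gripper_force: 0.0
```

```bash
python3 - <<'E'
from station import *
import cv2,numpy as np
g=grab_frame('side');f=grab_frame('scene')
cv2.imwrite('pics/v8.png',np.hstack([cv2.resize(f['image'][120:270,250:400,::-1],(400,400),interpolation=cv2.INTER_CUBIC),cv2.resize(g['image'][140:270,235:365,::-1],(400,400),interpolation=cv2.INTER_CUBIC)]))
E
```

```text
(no output)
```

View pics/v8.png

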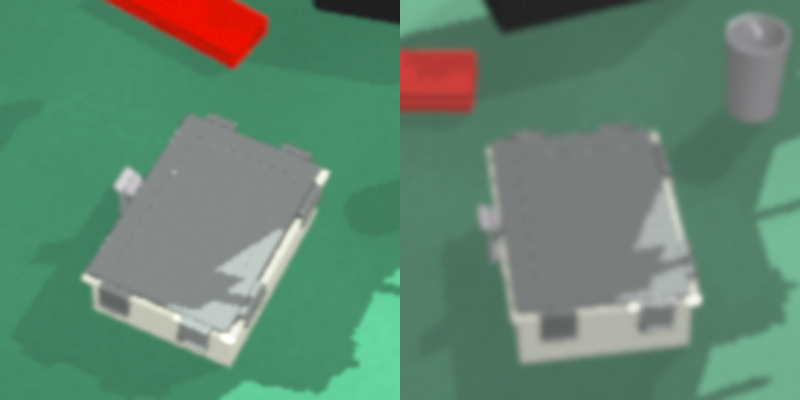

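The right clips lie flat on the end wall, and both left clips show only their hinge bumps. The lid is shut with the hook at its front, and the arm is clear.

```bash
python3 -c "
from station import *
print(job_done())"
```

```text
the job is handed in; nothing more can be done
None
```

I put all three chalk cartons on the desk in the box, latched the lid, snapped the four clips down in diagonal order (front-left, back-right, front-right, back-left) and handed the job in; no verdict came back.

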